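# Put the hearing-test instruments back into their foam-lined case

## Task

The hearing test is over: put the two tuning forks, the otoscope and the wooden clapper back into the open instrument case, each lying flat and fully down in the foam cut-out that has its own outline. Lay them in without dropping them, and leave the toy truck and the pot of ear tips where they stand.

Things in the scene. Friction and masses are not known exactly. Their poses are not given: they have to be found in the camera images.
- large_fork: Larger aluminium tuning fork, a steel weight on each prong; lies flat on a mat 3 mm thick. 190 mm long, 18 high. Origin: underside, below the solid yoke to pinch across y (26 long in x, 30 wide, 4.5-13.5 mm above underside). +x along the prongs: tips x=100, weights x 66-92, 44 wide overall; stem to x=-90 with foot 18 across. z up. 0.12 kg. All instruments start with x within 0.3 rad of world x.
- small_fork: Smaller aluminium tuning fork, plain prongs, no weights; lies flat on the mat. 155 mm long, 12 high, 0.06 kg. Origin: underside, below the solid yoke to pinch across y (26 long in x, 26 wide, 0-12 mm above underside). +x along the prongs: tips x=85 mm, 26 wide overall; stem to x=-70 with foot 12 across. z up.
- otoscope: Otoscope (ear lamp) lying on its side on the mat: round black handle 22 mm across, steel end cap 26 across, square black head, grey cone to one side. 158 mm long, 26 high, 0.11 kg. Origin: underside plane, 13 mm below the handle's axis, at the place to pinch across y. Cap end x=-95; head x 37-63, y -13 to 13; cone from head at x=50 to tip at y=+36. z up.
- clapper: Wooden clapper (castanet on a handle) lying flat on the mat: light straight handle 20 mm wide in y, 12 high, then a round board 58 across with a dark shell on it, 21 high there. 169 mm long, 0.07 kg. Origin: underside of the handle, at the place to pinch across y. Handle end x=-92; board centre x=48, far edge x=77 mm. z up.
- nest_large_fork: Large fork's insert: black foam 230 (x) x 99 x 24 mm in the open grey case, one of four side by side in any order. Origin: underside centre, 5 mm above desk; z up. Outline cut in the foam, blue floor 12 mm above origin, 8 mm gap all round: x -98 to 108, 60 wide at weights. The instrument fits when its origin is 12 mm above this one, same yaw. Case wall 32 mm high.
- nest_small_fork: Small fork's insert, same block, origin and fit as the large fork's (floor 12 mm above origin, gap 7-8 mm). Outline short and plain: x -78 to 93, stem part 26 wide, prong part (x>0) 42 wide. In all four inserts a finger trough runs right across in y at |x|<25 mm, floor 4 mm above the origin, so fingers holding the instrument at its origin can go down beside it.
- nest_otoscope: Otoscope's insert, same block, origin, trough and fit as the other inserts (floor 12 mm above origin, gap 8 mm). Outline like a letter L: 42 mm wide from x=-103, ending in a part from x=36 to 72 mm that spans y=-21 to +44 for head and cone.
- nest_clapper: Clapper's insert, same block, origin, trough and fit as the other inserts (floor 12 mm above origin, gap 8 mm). Outline: handle slot 36 mm wide from x=-100 and a round end 74 mm across centred at x=48, to x=85 mm.
- truck: Small yellow toy mixer truck, 70 mm long in x, 34 wide, 42 high, standing among the instruments on the mat. Origin: centre of its underside. To be left alone.
- specula_pot: Clear pot with black ear tips, 46 mm across, 45 high, standing beyond the case and mat. Origin: centre of its underside. To be left alone.
There are look-alikes about, which are no part of the job. Leave any green look-alike of the large_fork alone.

How it is judged:
By the outcome, as a careful person would: the job done as asked, in the order asked, and still so for the second after the job is handed in, with the robot touching nothing.
It also fails if it takes over 115 s, if anything falls off the work surface, if the arm or the gripper's body presses on something with over 40 N, if the wrist force passes 120 N, or if a joint passes its speed limit or range.

## Robot

A 7-joint arm with a two-finger parallel gripper is mounted at the origin on the work surface. World frame = base frame: x ahead of the robot, y to its left, z up, the work surface at z = 0. Lengths are in mm, angles in rad, forces in N, time in s.
With the tool pointing down it reaches from about 400 to 875 mm from the base axis. Payload 4.4 kg.
Tool frame: the origin (TCP) lies midway between the tips of the shut fingers; the grasp point (between the pads) lies 19 mm behind it; z points along the fingers, y is the line along which they close (so a half turn about z gives the same grasp; the last joint's range is limited). The gripper opens to 85 mm and grips with 20 to 120 N. Pads are 22 mm wide; open, the fingers measure 114 mm over their backs; the gripper's body (76 mm by 85 mm) begins 54 mm behind the grasp point. The pads swing forward as they close: fully open they stand 13 mm farther back than shut.
Start: joints at [1.233, 0.628, 0.038, 1.517, -0.027, 0.996, -0.02], TCP at [174.531, -626.145, 207.713] pointing down, gripper open.
Joint ranges: [-3.06, 3.06], [-0.37, 2.12], [-1.25, 1.32], [0.18, 2.47], [-1.1, 4.24], [0.23, 1.98], [-2.94, 2.94]. Speed limits (rad/s): [2.57, 2.57, 3.14, 3.14, 3.14, 3.14, 3.14].

## Interface

Orientations are given as [roll, pitch, yaw] about the fixed x, y, z axes, in that order (R = Rz(yaw) Ry(pitch) Rx(roll)).
In Python, from cell import ctrl, get_image, get_calibration gives the robot as it stands.
- The arm moves only by the shell command python3 -m creep 'ROWS'. ROWS is JSON, a list of rows, each an object of numbers: "dx", "dy", "dz": the shift along the world's x, y, z normalised to -1 to 1, where 1 is 0.4 m; "rx", "ry", "rz": the turn, a rotation vector about the world's x, y, z normalised to -1 to 1, where 1 is 2 pi rad; "grip": the closure, from -1 (fully open) to 1 (shut). A call has exactly 5 rows; each row is the pose to reach, as a shift and turn from the pose commanded when the call began, turning the shorter way round; what a row does not reach only later rows make up. A row lasts 1/8 s, in which the tool goes at most 62.5 mm and 10.7 degrees, less where a joint would pass 70% of its speed; a pose out of reach is approached as far as the arm can. A call with a number of a shift or a turn outside -1 to 1 is refused whole. A call with a gripper value outside its range is refused whole. The fingers move at their own pace and stop on an object; the grip force is fixed at half the most. Time passes only in rows, so rows that repeat a pose let the fingers close, or fill a call up. It gives the time, the measured TCP pose, the force, the opening and the grip force at its end, in the units of the state.
- ctrl.read_state(): the state, without advancing time (a new reading comes with each control period).
- get_image(name): name is "scene" or "top" or "wrist"; returns the picture (384x512x3 uint8, red, green, blue); there is no depth.
- get_calibration(name): a dict with "mtx" (3x3 intrinsics, pixels), "world_from_camera" (4x4, takes a point from camera to world coordinates). Camera axes: x right, y down, z forward; pixel columns grow to the right and rows downward; lengths in mm; the calibration is good to about 2 mm. A picture is of the moment at which its call begins: read the wrist's pose just before it. get_calibration takes no time and is no camera call; for the wrist camera it gives the pose at the moment of the call.
- ctrl.finish_job(): hands the job in; it is judged then, once.
The state is a dict: "clock": time; "qpos": joint angles; "qd": joint speeds; "tau": joint torques, N m; "eef_pos": TCP position; "tool_rot": TCP orientation; "force": force on the tool from outside, world axes, zero at the start; "torque": the same for the moment, N m; "width": finger opening in mm; "gripper_force": force on a finger pad.
Only numpy, scipy, OpenCV 4.12 (cv2) and the standard library are available. Lean on these libraries where they do the work, as an engineer would, in place of code of your own. Each camera call takes 0.05 s, during which the arm holds its last target. There are 200 camera calls.

## Working session

There is one attempt and no reset: what is moved stays moved. The work goes in short steps, Python scripts to look and compute and a shell command to move; the robot and the scene stay as the last step left them, time stands still between calls to the robot, and variables do not carry over. Pictures are saved under pics/ and viewed, at most 16 in all, crops included, and the job is handed in when it is done.

```bash
mkdir -p pics; ls; python3 - <<'E'
from cell import ctrl,get_image,get_calibration
import cv2
s=ctrl.read_state();print(s)
for n in("top","scene"):
    c=get_calibration(n);print(n,c['mtx'].tolist(),c['world_from_camera'].round(3).tolist())
    im=get_image(n)[:,:,::-1];cv2.imwrite(f'pics/{n}0_raw.png',im)
    cv2.imwrite(f'pics/{n}0.png',cv2.resize(im,(800,600),interpolation=cv2.INTER_CUBIC))
E
```

```text
pics
{'clock': 0.0, 'qpos': array([ 1.23320181,  0.6293145 ,  0.03845963,  1.51837291, -0.02700793,
        0.99630482, -0.01997419]), 'qd': array([-0.00110663,  0.00016248, -0.00015519,  0.0006878 ,  0.00037725,
        0.00255702,  0.00082985]), 'tau': array([ 5.60516746e-04, -5.63387203e+01,  1.22610312e+00, -1.93436569e+01,
        1.09463718e-02,  1.06313929e-02, -1.81151512e-05]), 'eef_pos': array([ 174.33866736, -625.48689936,  206.80838536]), 'tool_rot': array([-3.13971174e+00,  2.70544173e-05,  2.71801629e-01]), 'force': array([ 0.44053447, -0.03663417,  0.30649526]), 'torque': array([ 0.00167823,  0.00950213, -0.02721294]), 'gripper_force': 0.0, 'width': 85.25434992802076}
top [[359.2095271386029, 0.0, 253.99778764570098], [0.0, 359.2095271386029, 191.14637818262398], [0.0, 0.0, 1.0]] [[0.022, -0.975, 0.222, 240.973], [-1.0, -0.023, -0.002, 1.604], [0.007, -0.222, -0.975, 1112.636], [0.0, 0.0, 0.0, 1.0]]
scene [[468.8856201148573, 0.0, 253.56833862857562], [0.0, 468.8856201148573, 191.8444391282098], [0.0, 0.0, 1.0]] [[0.575, 0.459, -0.677, 1501.975], [0.818, -0.314, 0.482, -721.315], [0.009, -0.831, -0.557, 889.387], [0.0, 0.0, 0.0, 1.0]]
```

View pics/top0.png

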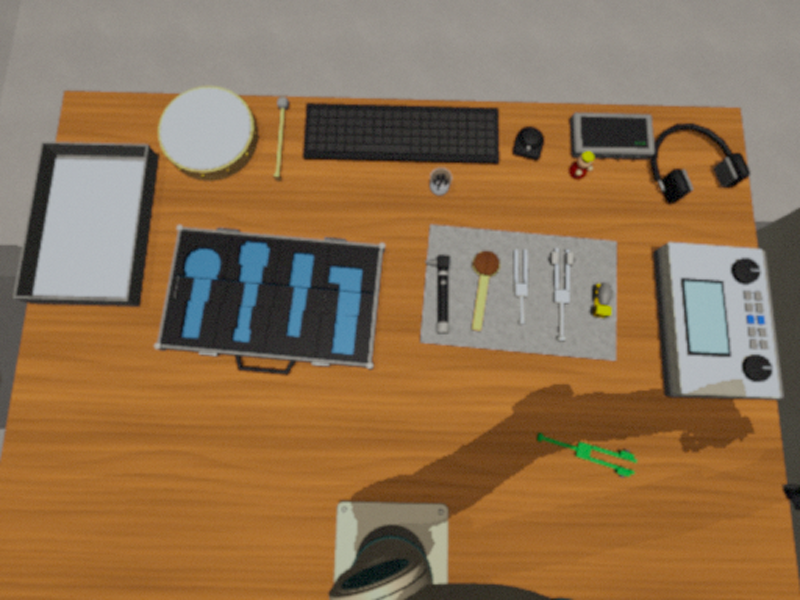

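View pics/scene0.png

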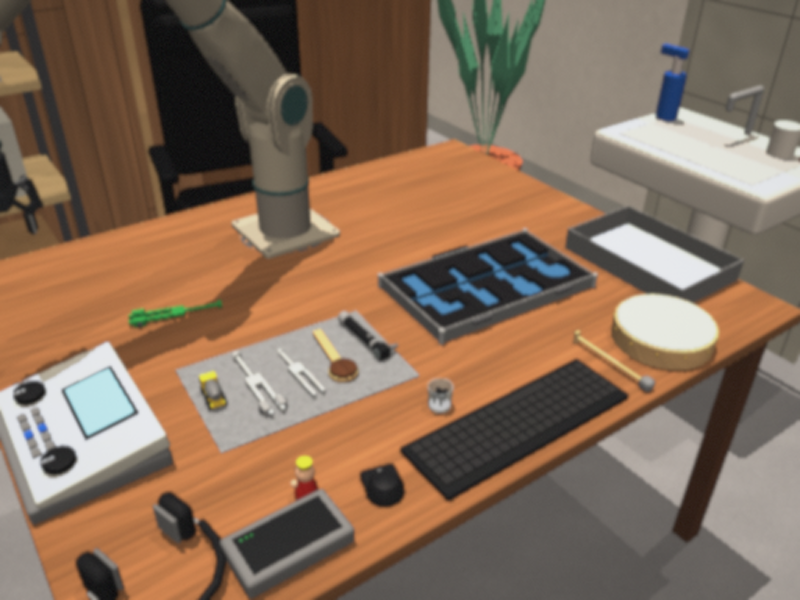

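The top view shows the inserts from left to right as clapper (202,290), large fork (250,290), small fork (300,295) and otoscope (347,310). On the mat, left to right, are the otoscope (443,292), clapper (483,290), small fork (521,285), large fork (562,293) and truck (602,300). The green look-alike is at (587,452).

```bash
cat > h.py <<'E'
import numpy as np,cv2
from cell import ctrl,get_image,get_calibration
def ray(c,uv,z):
    uv=np.atleast_2d(np.float64(uv)); T=c['world_from_camera'];K=c['mtx']
    d=np.c_[(uv-K[:2,2])/[K[0,0],K[1,1]],np.ones(len(uv))]@T[:3,:3].T
    o=T[:3,3]; return o+d*((np.broadcast_to(z,len(uv))-o[2])/d[:,2])[:,None]
def proj(c,p):
    T=c['world_from_camera'];q=(np.atleast_2d(p)-T[:3,3])@T[:3,:3];q=q@c['mtx'].T;return q[:,:2]/q[:,2:]
def snap(n,f):
    c=get_calibration(n);im=get_image(n)[:,:,::-1].copy();cv2.imwrite(f'pics/{f}_raw.png',im);np.save(f'pics/{f}.npy',np.array([c['mtx'],c['world_from_camera'][:3,:3]]+[np.tile(c['world_from_camera'][:3,3],(3,1))]))
    return c,im
def load(f):
    a=np.load(f'pics/{f}.npy');T=np.eye(4);T[:3,:3]=a[1];T[:3,3]=a[2][0];return dict(mtx=a[0],world_from_camera=T),cv2.imread(f'pics/{f}_raw.png')
def st():
    s=ctrl.read_state();print('t',round(s['clock'],2),'tcp',s['eef_pos'].round(1),'rpy',s['tool_rot'].round(3),'F',s['force'].round(1),'w',round(s['width'],1),'gf',round(s['gripper_force'],1))
E
python3 - <<'E'
from h import *
c=get_calibration('top');im=cv2.imread('pics/top0_raw.png')
P=lambda l,z:print(ray(c,np.array(l)*.64,z).round(0)[:,:2].tolist())
P([(430,226),(617,240),(616,358),(422,342)],3)
P([(443,292),(480,300),(521,288),(562,293),(602,300)],10)
P([(180,228),(384,245),(371,365),(159,347)],37)
hsv=cv2.cvtColor(im,cv2.COLOR_BGR2HSV);m=cv2.inRange(hsv,(95,120,90),(115,255,255))
n,L,S,C=cv2.connectedComponentsWithStats(m)
for i in range(1,n):
    if S[i,4]>60: 
        p=ray(c,np.argwhere(L==i)[:,::-1],17)[:,:2];mu=p.mean(0);w,v=np.linalg.eigh(np.cov((p-mu).T));a=v[:,1]*np.sign(v[0,1]);t=(p-mu)@a
        print(S[i],mu.round(1),'yaw',np.arctan2(a[1],a[0]).round(3),t.min().round(),t.max().round())
w=get_calibration('wrist');print(w['mtx'],w['world_from_camera'].round(3))
E
```

```text
[[651.0, -66.0], [630.0, -456.0], [383.0, -438.0], [406.0, -53.0]]
[[508.0, -93.0], [493.0, -168.0], [520.0, -252.0], [512.0, -334.0], [499.0, -415.0]]
[[622.0, 440.0], [596.0, 28.0], [354.0, 46.0], [380.0, 454.0]]
[149 155  24  64 778] [514.4 296.5] yaw -0.068 -117.0 89.0
[116 159  25  58 819] [505.6 397.4] yaw -0.068 -104.0 81.0
[184 162  17  54 568] [504.6 196.4] yaw -0.069 -94.0 77.0
[210 170  22  57 848] [472.2 101.4] yaw 0.009 -94.0 84.0
[[264.31717152   0.         253.38467831]
 [  0.         264.31717152 191.00592572]
 [  0.           0.           1.        ]] [[ 2.67000e-01 -9.24000e-01 -2.73000e-01  2.43370e+02]
 [-9.64000e-01 -2.57000e-01 -7.40000e-02 -6.06098e+02]
 [-1.00000e-03  2.83000e-01 -9.59000e-01  3.73138e+02]
 [ 0.00000e+00  0.00000e+00  0.00000e+00  1.00000e+00]]
```

```bash
python3 -m creep '[{"dx":0.37,"dy":0.46,"dz":0,"rz":-0.05,"grip":-1},{"dx":0.37,"dy":0.46,"dz":0,"rz":-0.05,"grip":-1},{"dx":0.37,"dy":0.46,"dz":0,"rz":-0.05,"grip":-1},{"dx":0.37,"dy":0.46,"dz":0,"rz":-0.05,"grip":-1},{"dx":0.37,"dy":0.46,"dz":0,"rz":-0.05,"grip":-1}]'
python3 -c "from h import *;st()"
```

```text
t 0.1 tcp [ 174.4 -625.6  206.9] rpy [-3.14   0.     0.272] F [-0.2 -0.2  0.5] w 85.3 gf 0.0$[0]: bad value
```

```bash
python3 -m creep '[{"dx":0.37,"dy":0.46,"dz":0,"rx":0,"ry":0,"rz":-0.05,"grip":-1},{"dx":0.37,"dy":0.46,"dz":0,"rx":0,"ry":0,"rz":-0.05,"grip":-1},{"dx":0.37,"dy":0.46,"dz":0,"rx":0,"ry":0,"rz":-0.05,"grip":-1},{"dx":0.37,"dy":0.46,"dz":0,"rx":0,"ry":0,"rz":-0.05,"grip":-1},{"dx":0.37,"dy":0.46,"dz":0,"rx":0,"ry":0,"rz":-0.05,"grip":-1}]'
python3 -c "from h import *;st()"
```

```text
clock: 0.72
eef_pos: [326.2, -437.8, 207.4]
tool_rot: [-3.139, -0.001, -0.034]
force: [-1.1, 0.1, 0.6]
width: 85.3
gripper_force: 0.0
t 0.72 tcp [ 326.2 -437.8  207.4] rpy [-3.139e+00 -1.000e-03 -3.400e-02] F [-1.1  0.1  0.6] w 85.3 gf 0.0
```

```bash
python3 -m creep '[{"dx":0.36,"dy":0.46,"dz":0.05,"rx":0,"ry":0,"rz":-0.005,"grip":-1},{"dx":0.36,"dy":0.46,"dz":0.05,"rx":0,"ry":0,"rz":-0.005,"grip":-1},{"dx":0.36,"dy":0.46,"dz":0.05,"rx":0,"ry":0,"rz":-0.005,"grip":-1},{"dx":0.36,"dy":0.46,"dz":0.05,"rx":0,"ry":0,"rz":-0.005,"grip":-1},{"dx":0.36,"dy":0.46,"dz":0.05,"rx":0,"ry":0,"rz":-0.005,"grip":-1}]'
python3 - <<'E'
from h import *
st();c,im=snap('wrist','w1');cv2.imwrite('pics/w1.png',cv2.resize(im,(800,600),interpolation=cv2.INTER_CUBIC));st()
E
```

```text
clock: 1.35
eef_pos: [469.1, -255.0, 227.7]
tool_rot: [-3.14, -0.001, -0.067]
force: [-0.4, 0.4, 0.0]
width: 85.3
gripper_force: 0.0
t 1.35 tcp [ 469.1 -255.   227.7] rpy [-3.14e+00 -1.00e-03 -6.70e-02] F [-0.4  0.4  0. ] w 85.3 gf 0.0
t 1.4 tcp [ 467.1 -257.7  227.5] rpy [ 3.141  0.    -0.071] F [-0.3 -0.8 -0.7] w 85.3 gf 0.0
```

View pics/w1.png

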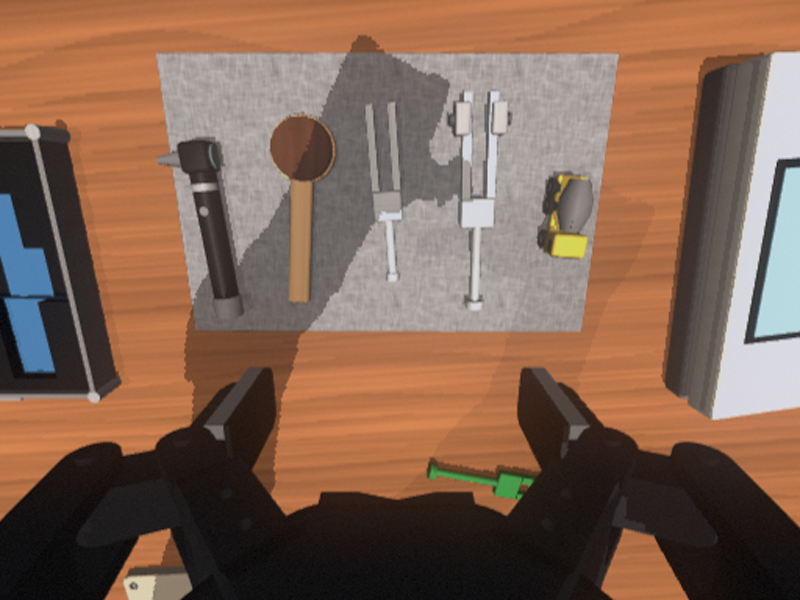

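The wrist view shows the otoscope (215,230), clapper (301,210), small fork (387,190) and large fork (477,200) clearly, with the truck at (570,215). I'll enlarge that area to pick points.

```bash
python3 - <<'E'
from h import *
c,im=load('w1');cv2.imwrite('pics/w1c.png',cv2.resize(im[50:205,100:350],None,fx=3.2,fy=3.2,interpolation=cv2.INTER_CUBIC))
E
```

```text
(no output)
```

View pics/w1c.png

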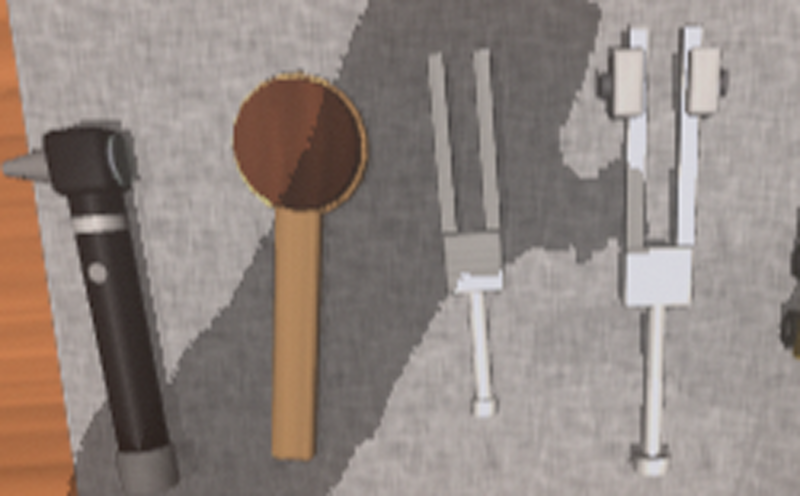

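The crop shows the yokes of the large fork at (658,276) and small fork at (472,262). The clapper's handle end is at (295,459) with its board at (300,143), and the otoscope's cap end is at (149,488) with its head at (87,163).

```bash
cat > pick.py <<'E'
from h import *
import sys
c,im=load('w1')
T=np.array
D={ # name: list of (u,v,z,xlocal)
'large':[(658,276,16.5,0),(665,28,15,100),(651,472,12,-90)],
'small':[(472,262,15,0),(459,52,13,85),(485,414,10,-70)],
'oto':[(148,486,16,-95),(90,223,18,25),(87,163,29,50)],
'clap':[(294,459,14,-92),(300,143,15,48),(300,73,15,77)]}
for k,l in D.items():
    l=T(l,float);p=ray(c,l[:,:2]/3.2+[100,50],l[:,2])[:,:2]
    i=np.argmin(l[:,3]);j=np.argmax(l[:,3]) ; 
    if k=='clap': j=1
    d=p[j]-p[i];L=np.hypot(*d);a=d/L
    o=p-np.outer(l[:,3],a)
    print(k,'len',L.round(1),'true',l[j,3]-l[i,3],'yaw',np.arctan2(a[1],a[0]).round(3),'origins',o.round(1).tolist())
E
python3 pick.py; python3 -c "from h import *;st()"
```

```text
large len 190.8 true 190.0 yaw -0.042 origins [[504.9, -330.3], [504.0, -330.5], [503.2, -330.4]]
small len 154.7 true 155.0 yaw -0.001 origins [[516.3, -249.3], [516.0, -250.1], [516.4, -250.1]]
oto len 143.8 true 145.0 yaw -0.044 origins [[518.7, -93.4], [519.1, -85.8], [517.5, -93.3]]
clap len 140.1 true 140.0 yaw -0.154 origins [[522.7, -173.2], [522.8, -173.2], [521.2, -172.4]]
t 1.4 tcp [ 467.1 -257.7  227.5] rpy [ 3.141  0.    -0.071] F [-0.3 -0.8 -0.7] w 85.3 gf 0.0
```

```bash
python3 - <<'E'
from h import *
c,im=load('w1')
p=ray(c,np.array([(99.5,260),(148.5,470),(94,235),(149,487)])/3.2+[100,50],16)[:,:2]
print(p.round(1))
d=p[0]-p[1];a=d/np.hypot(*d);print('yaw',np.arctan2(a[1],a[0]),'origin from cap',p[3]+95*a)
E
```

```text
[[528.4 -87. ]
 [431.7 -90.9]
 [539.  -86.7]
 [423.3 -89.6]]
yaw 0.03973659367231318 origin from cap [518.23798066 -85.78505208]
```

```bash
python3 -m creep '[{"dx":0,"dy":0.63,"dz":0,"rx":0,"ry":0,"rz":0,"grip":-1},{"dx":0,"dy":0.63,"dz":0,"rx":0,"ry":0,"rz":0,"grip":-1},{"dx":0,"dy":0.63,"dz":0,"rx":0,"ry":0,"rz":0,"grip":-1},{"dx":0,"dy":0.63,"dz":0,"rx":0,"ry":0,"rz":0,"grip":-1},{"dx":0,"dy":0.63,"dz":0,"rx":0,"ry":0,"rz":0,"grip":-1}]'
python3 -m creep '[{"dx":-0.02,"dy":0.63,"dz":0,"rx":0,"ry":0,"rz":0,"grip":-1},{"dx":-0.02,"dy":0.63,"dz":0,"rx":0,"ry":0,"rz":0,"grip":-1},{"dx":-0.02,"dy":0.63,"dz":0,"rx":0,"ry":0,"rz":0,"grip":-1},{"dx":-0.02,"dy":0.63,"dz":0,"rx":0,"ry":0,"rz":0,"grip":-1},{"dx":-0.02,"dy":0.63,"dz":0,"rx":0,"ry":0,"rz":0,"grip":-1}]'
python3 - <<'E'
from h import *
st();c,im=snap('wrist','w2');st();cv2.imwrite('pics/w2.png',cv2.resize(im,(800,600),interpolation=cv2.INTER_CUBIC))
hsv=cv2.cvtColor(im,cv2.COLOR_BGR2HSV);m=cv2.inRange(hsv,(95,100,60),(115,255,255))
n,L,S,C=cv2.connectedComponentsWithStats(m)
for i in range(1,n):
    if S[i,4]>200: print(S[i],ray(c,C[i],17).round(1))
E
```

```text
clock: 2.02
eef_pos: [466.2, -3.0, 227.6]
tool_rot: [-3.14, 0.001, -0.068]
force: [0.5, -1.2, 0.0]
width: 85.8
gripper_force: 0.0
clock: 2.65
eef_pos: [458.8, 248.9, 227.3]
tool_rot: [-3.14, -0.0, -0.069]
force: [-0.9, -1.2, 0.1]
width: 85.7
gripper_force: 0.0
t 2.65 tcp [458.8 248.9 227.3] rpy [-3.14  -0.    -0.069] F [-0.9 -1.2  0.1] w 85.7 gf 0.0
t 2.7 tcp [459.2 245.6 227.2] rpy [ 3.141  0.    -0.073] F [ 0.7  0.1 -0.5] w 85.2 gf 0.0
[ 192   60   46   75 1986] [[555.7 291.6  17. ]]
[ 254   72  127  140 5838] [[491.2 139.7  17. ]]
[ 115   79  137  131 4355] [[510.  391.8  17. ]]
```

View pics/w2.png

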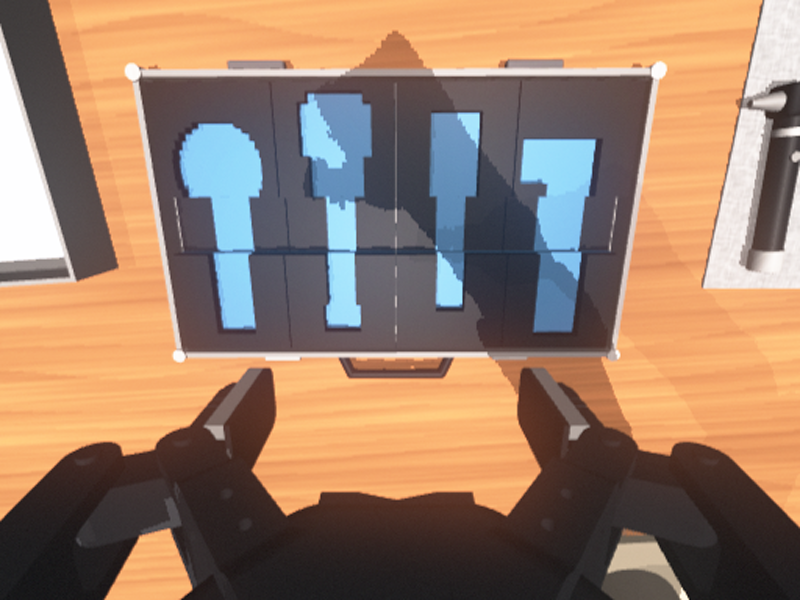

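The case fills the wrist view. Left to right the cut-outs are clapper (240,328 to 219,123), large fork (343,328 to 334,93), small fork (449,309 to 456,112) and otoscope (554,332 to 560,138).

```bash
python3 - <<'E'
from h import *
c,im=load('w2')
hsv=cv2.cvtColor(im,cv2.COLOR_BGR2HSV);m=cv2.inRange(hsv,(95,90,70),(118,255,255))
yaw=-0.068
def edges(uc,row): # raw row; run containing uc
    r=m[row]>0;i=j=int(uc)
    while r[i-1]:i-=1
    while r[j+1]:j+=1
    return i,j+1
def ends(uc,v0):
    col=m[:,int(uc)]>0;i=j=int(v0)
    while col[i-1]:i-=1
    while col[j+1]:j+=1
    return i,j+1
# name: low-part (u,v), high-part (u,v), xmin,xmax, which side is floor in low part
N={'clap':((240,300),(219,150),-100,85,'L'),'large':((342,285),(352,120),-98,108,'L'),'small':((450,285),(455,150),-78,93,'R'),'oto':((554,300),(575,160),-103,72,'R')}
R=[]
for k,(lo,hi,x0,x1,s) in N.items():
    lo=np.array(lo)*.64;hi=np.array(hi)*.64
    b=ends(lo[0],lo[1])[1];t=ends(hi[0],hi[1])[0]
    pb=ray(c,(lo[0],b),17)[0,:2];pt=ray(c,(hi[0],t),17)[0,:2]
    E=[]
    for d in(-4,0,4):
        v=int(lo[1])+d;i,j=edges(lo[0],v)
        pi=ray(c,(i,v+.5),17 if s=='L' else 29)[0,:2];pj=ray(c,(j,v+.5),29 if s=='L' else 17)[0,:2];E.append((pi,pj))
    ctr=np.mean([(a+q)/2 for a,q in E],0);w=np.mean([np.hypot(*(a-q)) for a,q in E])
    R.append((k,pb,pt,ctr,w,x0,x1))
ax=np.array([np.cos(yaw),np.sin(yaw)]);ay=np.array([-ax[1],ax[0]])
for k,pb,pt,ctr,w,x0,x1 in R:
    print(k,'case-x of origin: low %.1f high %.1f'%(pb@ax-x0,pt@ax-x1),'len %.1f'%((pt-pb)@ax),x1-x0,'lat %.1f'%(ctr@ay),'w %.1f'%w)
# case rim corners, z=37
P=ray(c,np.array([(133,71),(658,70),(614,355),(180,356)])*.64,37)[:,:2];print(P.round(1).tolist(),[np.hypot(*(P[i]-P[i-1])).round(1) for i in range(4)])
d1=P[0]-P[1];d2=P[3]-P[2];print(np.arctan2(-d1[0],d1[1]),np.arctan2(-d2[0],d2[1]),P.mean(0)@ax,P.mean(0)@ay)
E
```

```text
clap case-x of origin: low 470.2 high 471.1 len 185.9 185 lat 430.3 w 36.8
large case-x of origin: low 512.0 high 469.5 len 163.5 206 lat 330.8 w 4.4
small case-x of origin: low 491.7 high 469.9 len 149.2 171 lat 229.2 w 4.8
oto case-x of origin: low 471.0 high 471.0 len 175.0 175 lat 130.1 w 42.5
[[623.1, 442.3], [595.1, 36.8], [356.1, 52.0], [383.6, 458.2]] [np.float64(240.1), np.float64(406.5), np.float64(239.5), np.float64(407.2)]
-0.06910358543072163 -0.06750575056035937 471.5331254625908 279.9937703563276
```

```bash
python3 -m creep '[{"dx":0.055,"dy":-0.72,"dz":0,"rx":0,"ry":0,"rz":0.002,"grip":-0.4},{"dx":0.055,"dy":-0.72,"dz":0,"rx":0,"ry":0,"rz":0.002,"grip":-0.4},{"dx":0.055,"dy":-0.72,"dz":0,"rx":0,"ry":0,"rz":0.002,"grip":-0.4},{"dx":0.055,"dy":-0.72,"dz":0,"rx":0,"ry":0,"rz":0.002,"grip":-0.4},{"dx":0.055,"dy":-0.72,"dz":0,"rx":0,"ry":0,"rz":0.002,"grip":-0.4}]' | head -3
python3 -m creep '[{"dx":0.055,"dy":-0.72,"dz":-0.25,"rx":0,"ry":0,"rz":0.002,"grip":-0.4},{"dx":0.055,"dy":-0.72,"dz":-0.25,"rx":0,"ry":0,"rz":0.002,"grip":-0.4},{"dx":0.055,"dy":-0.72,"dz":-0.25,"rx":0,"ry":0,"rz":0.002,"grip":-0.4},{"dx":0.055,"dy":-0.72,"dz":-0.25,"rx":0,"ry":0,"rz":0.002,"grip":-0.4},{"dx":0.055,"dy":-0.72,"dz":-0.25,"rx":0,"ry":0,"rz":0.002,"grip":-0.4}]'
```

```text
clock: 3.32
eef_pos: [479.1, -50.0, 227.8]
tool_rot: [3.139, 0.0, -0.071]
clock: 3.95
eef_pos: [498.7, -336.6, 126.9]
tool_rot: [3.139, 0.002, -0.055]
force: [1.5, 0.3, -0.8]
width: 59.7
gripper_force: 0.0
```

```bash
python3 -m creep '[{"dx":0.01,"dy":0,"dz":-0.1,"rx":0,"ry":0,"rz":0.001,"grip":-0.4},{"dx":0.01,"dy":0,"dz":-0.1,"rx":0,"ry":0,"rz":0.001,"grip":-0.4},{"dx":0.01,"dy":0,"dz":-0.1,"rx":0,"ry":0,"rz":0.001,"grip":-0.4},{"dx":0.01,"dy":0,"dz":-0.1,"rx":0,"ry":0,"rz":0.001,"grip":-0.4},{"dx":0.01,"dy":0,"dz":-0.1,"rx":0,"ry":0,"rz":0.001,"grip":-0.4}]'
```

```text
clock: 4.58
eef_pos: [507.2, -330.2, 89.1]
tool_rot: [3.141, -0.002, -0.042]
force: [0.5, -0.7, 1.0]
width: 59.8
gripper_force: 0.0
```

```bash
python3 -m creep '[{"dx":-0.007,"dy":0,"dz":-0.08,"rx":0,"ry":0,"rz":0,"grip":-0.4},{"dx":-0.007,"dy":0,"dz":-0.15,"rx":0,"ry":0,"rz":0,"grip":-0.4},{"dx":-0.007,"dy":0,"dz":-0.19,"rx":0,"ry":0,"rz":0,"grip":-0.4},{"dx":-0.007,"dy":0,"dz":-0.205,"rx":0,"ry":0,"rz":0,"grip":-0.4},{"dx":-0.007,"dy":0,"dz":-0.205,"rx":0,"ry":0,"rz":0,"grip":-0.4}]'
python3 -m creep '[{"dx":0,"dy":0,"dz":0,"rx":0,"ry":0,"rz":0,"grip":1},{"dx":0,"dy":0,"dz":0,"rx":0,"ry":0,"rz":0,"grip":1},{"dx":0,"dy":0,"dz":0,"rx":0,"ry":0,"rz":0,"grip":1},{"dx":0,"dy":0,"dz":0,"rx":0,"ry":0,"rz":0,"grip":1},{"dx":0,"dy":0,"dz":0,"rx":0,"ry":0,"rz":0,"grip":1}]'
```

```text
clock: 5.2
eef_pos: [504.1, -330.3, 6.0]
tool_rot: [3.141, -0.0, -0.042]
force: [0.8, 0.6, 0.4]
width: 59.9
gripper_force: 0.0
clock: 5.82
eef_pos: [503.7, -330.2, 5.7]
tool_rot: [3.142, -0.0, -0.042]
force: [0.1, -0.1, -0.5]
width: 0.2
gripper_force: 0.0
```

```bash
python3 - <<'E'
from h import *
c,im=snap('wrist','w3');a=cv2.resize(im[60:,120:420],None,fx=1.6,fy=1.6);c2,i2=snap('scene','s3');b=cv2.resize(i2[170:320,80:280],None,fx=1.6,fy=1.6*518/240)
cv2.imwrite('pics/w3.png',np.hstack([a,cv2.resize(i2[180:310,90:210],(320,a.shape[0]))]))
E
```

```text
(no output)
```

View pics/w3.png

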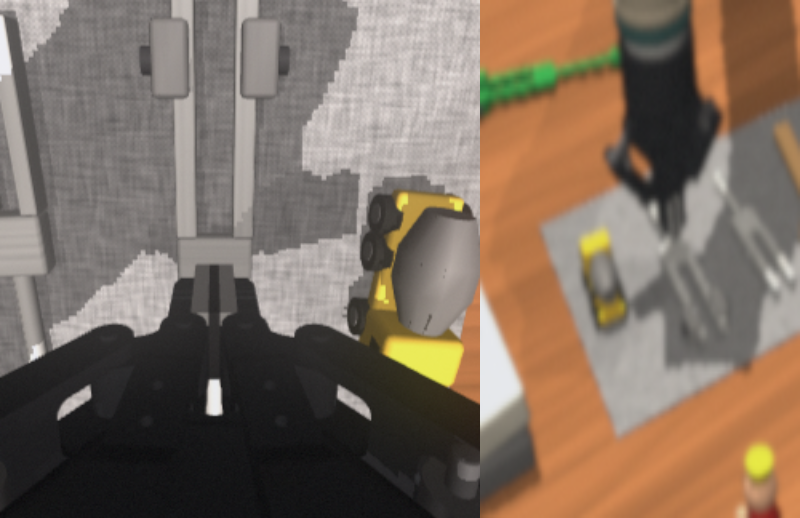

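```bash
python3 - <<'E'
from h import *
st()
c,im=load('w3');print(c['world_from_camera'].round(3))
print(proj(c,[[503.7,-330.2,5.7],[503.7,-330.2,24.7],[503.7,-330.2,40]]))
U=lambda l:np.array(l)/1.6+[120,60]
# yoke top corners front, prong tips etc.
print(ray(c,U([(178,238),(251,238),(152,58),(277,58)]),[16.5,16.5,21,21]).round(1))
print(ray(c,U([(213,265)]),5.7),ray(c,U([(213,265)]),20))
E
```

```text
t 5.92 tcp [ 503.7 -330.1    5.7] rpy [-3.142 -0.    -0.042] F [-0.1 -0.   0.1] w -0.1 gf 0.0
[[-4.40000e-02 -9.58000e-01 -2.82000e-01  5.75215e+02]
 [-9.99000e-01  4.20000e-02  1.20000e-02 -3.32706e+02]
 [ 0.00000e+00  2.82000e-01 -9.59000e-01  1.72015e+02]
 [ 0.00000e+00  0.00000e+00  0.00000e+00  1.00000e+00]]
[[254.2061719  222.90101024]
 [254.31129423 235.27801395]
 [254.41491355 247.4780546 ]]
[[ 518.5 -316.4   16.5]
 [ 517.3 -344.9   16.5]
 [ 584.9 -312.5   21. ]
 [ 583.  -354.5   21. ]]
[[ 501.72579577 -329.37702647    5.7       ]] [[ 508.04449965 -329.66324971   20.        ]]
```

```bash
python3 - <<'E'
from h import *
c,im=load('s3')
print(proj(c,[[504,-330,z] for z in (3,6,16,25,35)]).round(1).tolist())
print(proj(c,[[514.7,-330,z] for z in (3,6,16,25,35)]).round(1).tolist())
a=cv2.resize(im[195:275,130:210],(600,600),interpolation=cv2.INTER_CUBIC);cv2.imwrite('pics/s3c.png',a)
E
```

```text
[[163.3, 245.3], [163.2, 244.5], [162.8, 241.8], [162.5, 239.4], [162.2, 236.7]]
[[164.9, 247.3], [164.8, 246.5], [164.5, 243.8], [164.2, 241.4], [163.8, 238.7]]
```

View pics/s3c.png

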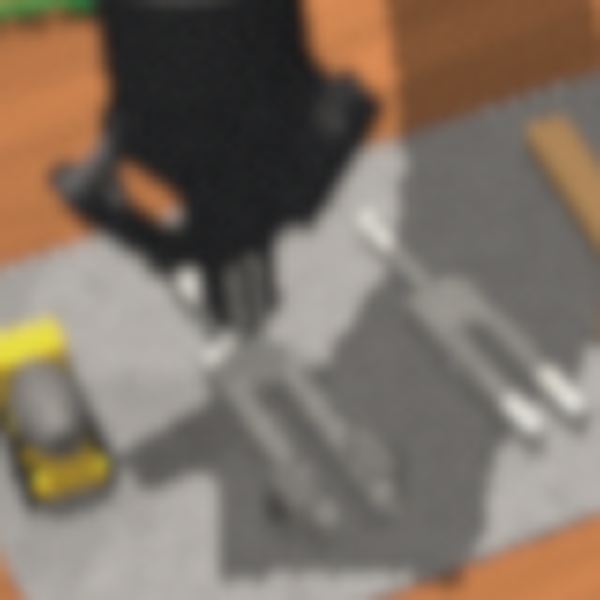

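The scene crop puts the shut fingertips at about (162,239) raw. That is z of roughly 25–35 mm, above the yoke, so the true tips sit higher than the reported TCP. I'll touch an empty spot on the mat gently to measure the offset.

```bash
python3 -m creep '[{"dx":0,"dy":0,"dz":0.05,"rx":0,"ry":0,"rz":0,"grip":1},{"dx":0,"dy":0.1,"dz":0.05,"rx":0,"ry":0,"rz":0,"grip":1},{"dx":0,"dy":0.1,"dz":0.01,"rx":0,"ry":0,"rz":0,"grip":1},{"dx":0,"dy":0.1,"dz":-0.01,"rx":0,"ry":0,"rz":0,"grip":1},{"dx":0,"dy":0.1,"dz":-0.02,"rx":0,"ry":0,"rz":0,"grip":1}]'
python3 -m creep '[{"dx":0,"dy":0,"dz":0,"rx":0,"ry":0,"rz":0,"grip":1},{"dx":0,"dy":0,"dz":0,"rx":0,"ry":0,"rz":0,"grip":1},{"dx":0,"dy":0,"dz":0,"rx":0,"ry":0,"rz":0,"grip":1},{"dx":0,"dy":0,"dz":0,"rx":0,"ry":0,"rz":0,"grip":1},{"dx":0,"dy":0,"dz":0,"rx":0,"ry":0,"rz":0,"grip":1}]'
python3 - <<'E'
from h import *
c,im=snap('scene','s4');c2,i2=snap('wrist','w4')
a=cv2.resize(im[195:275,130:210],(400,400),interpolation=cv2.INTER_CUBIC);b=cv2.resize(i2[172:272,203:303],(400,400),interpolation=cv2.INTER_CUBIC)
cv2.imwrite('pics/s4c.png',np.hstack([a,b]))
E
```

```text
clock: 6.55
eef_pos: [503.4, -291.3, -2.6]
tool_rot: [3.141, 0.0, -0.044]
force: [0.2, -0.4, 0.8]
width: 0.2
gripper_force: 0.0
clock: 7.18
eef_pos: [503.8, -290.2, -2.2]
tool_rot: [3.142, -0.0, -0.042]
force: [-0.4, 0.1, 0.6]
width: -0.3
gripper_force: 0.0
```

View pics/s4c.png

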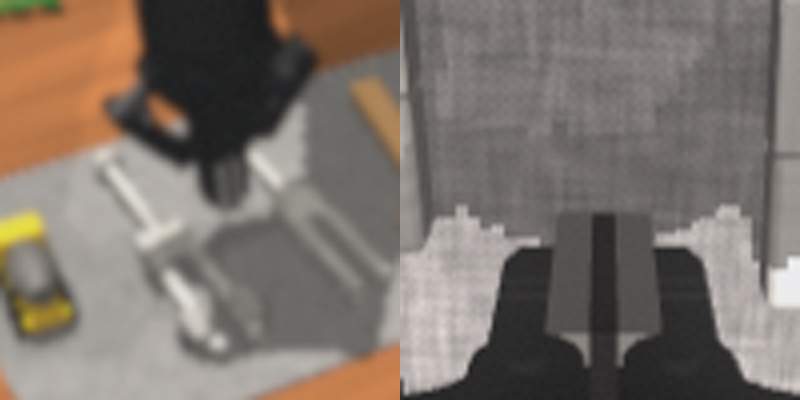

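The shut fingers show no contact at TCP z = -2. Next I'll step down slowly.

```bash
python3 -m creep '[{"dx":0,"dy":0,"dz":-0.005,"rx":0,"ry":0,"rz":0,"grip":1},{"dx":0,"dy":0,"dz":-0.01,"rx":0,"ry":0,"rz":0,"grip":1},{"dx":0,"dy":0,"dz":-0.015,"rx":0,"ry":0,"rz":0,"grip":1},{"dx":0,"dy":0,"dz":-0.015,"rx":0,"ry":0,"rz":0,"grip":1},{"dx":0,"dy":0,"dz":-0.015,"rx":0,"ry":0,"rz":0,"grip":1}]' | head -4
```

```text
clock: 7.9
eef_pos: [503.7, -290.2, -8.3]
tool_rot: [3.142, 0.0, -0.042]
force: [0.3, -0.1, 1.4]
```

```bash
python3 -m creep '[{"dx":0,"dy":0,"dz":-0.004,"rx":0,"ry":0,"rz":0,"grip":1},{"dx":0,"dy":0,"dz":-0.008,"rx":0,"ry":0,"rz":0,"grip":1},{"dx":0,"dy":0,"dz":-0.01,"rx":0,"ry":0,"rz":0,"grip":1},{"dx":0,"dy":0,"dz":-0.01,"rx":0,"ry":0,"rz":0,"grip":1},{"dx":0,"dy":0,"dz":-0.01,"rx":0,"ry":0,"rz":0,"grip":1}]' | head -4
```

```text
clock: 8.52
eef_pos: [503.7, -290.2, -12.3]
tool_rot: [3.142, -0.0, -0.042]
force: [-0.4, 0.3, -1.0]
```

```bash
python3 -m creep '[{"dx":0,"dy":0,"dz":-0.004,"rx":0,"ry":0,"rz":0,"grip":1},{"dx":0,"dy":0,"dz":-0.008,"rx":0,"ry":0,"rz":0,"grip":1},{"dx":0,"dy":0,"dz":-0.01,"rx":0,"ry":0,"rz":0,"grip":1},{"dx":0,"dy":0,"dz":-0.01,"rx":0,"ry":0,"rz":0,"grip":1},{"dx":0,"dy":0,"dz":-0.01,"rx":0,"ry":0,"rz":0,"grip":1}]' | head -4
```

```text
clock: 9.15
eef_pos: [503.7, -290.2, -16.3]
tool_rot: [3.142, -0.0, -0.042]
force: [0.6, -0.1, 0.4]
```

```bash
python3 -m creep '[{"dx":0,"dy":0,"dz":-0.002,"rx":0,"ry":0,"rz":0,"grip":1},{"dx":0,"dy":0,"dz":-0.004,"rx":0,"ry":0,"rz":0,"grip":1},{"dx":0,"dy":0,"dz":-0.006,"rx":0,"ry":0,"rz":0,"grip":1},{"dx":0,"dy":0,"dz":-0.006,"rx":0,"ry":0,"rz":0,"grip":1},{"dx":0,"dy":0,"dz":-0.006,"rx":0,"ry":0,"rz":0,"grip":1}]' | head -4
```

```text
clock: 9.78
eef_pos: [503.7, -290.1, -18.7]
tool_rot: [-3.142, 0.0, -0.042]
force: [-0.3, -0.4, -0.4]
```

```bash
python3 -m creep '[{"dx":0,"dy":0,"dz":-0.002,"rx":0,"ry":0,"rz":0,"grip":1},{"dx":0,"dy":0,"dz":-0.004,"rx":0,"ry":0,"rz":0,"grip":1},{"dx":0,"dy":0,"dz":-0.005,"rx":0,"ry":0,"rz":0,"grip":1},{"dx":0,"dy":0,"dz":-0.005,"rx":0,"ry":0,"rz":0,"grip":1},{"dx":0,"dy":0,"dz":-0.005,"rx":0,"ry":0,"rz":0,"grip":1}]' | head -4
```

```text
clock: 10.4
eef_pos: [503.7, -290.1, -20.5]
tool_rot: [3.142, -0.0, -0.042]
force: [-0.3, 1.1, 4.2]
```

```bash
python3 - <<'E'
from h import *
c,_=load('w4');st()
print(ray(c,[(254,225.2),(241.5,225.2),(267,225.2)],[21,21,21]).round(1))
E
```

```text
t 10.4 tcp [ 503.7 -290.1  -20.5] rpy [ 3.142 -0.    -0.042] F [-0.3  1.1  4.2] w -0.2 gf 2.2
[[ 512.3 -290.4   21. ]
 [ 512.6 -283.    21. ]
 [ 512.  -298.    21. ]]
```

Contact at TCP z = -20.5, so the shut tips sit 23.3 mm behind the reported TCP. Now I'll grasp the large fork with that offset.

```bash
python3 -m creep '[{"dx":0,"dy":0,"dz":0.12,"rx":0,"ry":0,"rz":0,"grip":1},{"dx":0.003,"dy":-0.05,"dz":0.15,"rx":0,"ry":0,"rz":0,"grip":-0.4},{"dx":0.003,"dy":-0.1,"dz":0.15,"rx":0,"ry":0,"rz":0,"grip":-0.4},{"dx":0.003,"dy":-0.1,"dz":0.15,"rx":0,"ry":0,"rz":0,"grip":-0.4},{"dx":0.003,"dy":-0.1,"dz":0.15,"rx":0,"ry":0,"rz":0,"grip":-0.4}]'
python3 -m creep '[{"dx":0,"dy":0,"dz":-0.05,"rx":0,"ry":0,"rz":0,"grip":-0.4},{"dx":0,"dy":0,"dz":-0.1,"rx":0,"ry":0,"rz":0,"grip":-0.4},{"dx":0,"dy":0,"dz":-0.13,"rx":0,"ry":0,"rz":0,"grip":-0.4},{"dx":0,"dy":0,"dz":-0.145,"rx":0,"ry":0,"rz":0,"grip":-0.4},{"dx":0,"dy":0,"dz":-0.145,"rx":0,"ry":0,"rz":0,"grip":-0.4}]'
python3 -m creep '[{"dx":0,"dy":0,"dz":0,"rx":0,"ry":0,"rz":0,"grip":1},{"dx":0,"dy":0,"dz":0,"rx":0,"ry":0,"rz":0,"grip":1},{"dx":0,"dy":0,"dz":0,"rx":0,"ry":0,"rz":0,"grip":1},{"dx":0,"dy":0,"dz":0,"rx":0,"ry":0,"rz":0,"grip":1},{"dx":0,"dy":0,"dz":0,"rx":0,"ry":0,"rz":0,"grip":1}]'
```

```text
clock: 11.02
eef_pos: [504.1, -329.0, 38.0]
tool_rot: [-3.14, 0.002, -0.042]
force: [0.1, 0.2, 0.8]
width: 59.9
gripper_force: 0.0
clock: 11.65
eef_pos: [504.7, -330.0, -19.2]
tool_rot: [-3.141, 0.001, -0.042]
force: [0.4, 0.7, 0.2]
width: 60.1
gripper_force: 0.0
clock: 12.28
eef_pos: [505.4, -330.5, -17.8]
tool_rot: [3.141, -0.001, -0.042]
force: [-0.2, 0.1, 6.0]
width: 28.4
gripper_force: 59.5
```

```bash
python3 -m creep '[{"dx":0,"dy":0,"dz":0.03,"rx":0,"ry":0,"rz":0,"grip":1},{"dx":0,"dy":0,"dz":0.08,"rx":0,"ry":0,"rz":0,"grip":1},{"dx":0,"dy":0,"dz":0.15,"rx":0,"ry":0,"rz":0,"grip":1},{"dx":0,"dy":0,"dz":0.22,"rx":0,"ry":0,"rz":0,"grip":1},{"dx":0,"dy":0,"dz":0.25,"rx":0,"ry":0,"rz":0,"grip":1}]'
python3 -m creep '[{"dx":-0.006,"dy":0.07,"dz":0,"rx":0,"ry":0,"rz":0,"grip":1},{"dx":-0.011,"dy":0.17,"dz":0,"rx":0,"ry":0,"rz":0,"grip":1},{"dx":-0.011,"dy":0.29,"dz":0,"rx":0,"ry":0,"rz":0,"grip":1},{"dx":-0.011,"dy":0.41,"dz":0,"rx":0,"ry":0,"rz":0,"grip":1},{"dx":-0.011,"dy":0.53,"dz":0,"rx":0,"ry":0,"rz":0,"grip":1}]' | head -2
python3 -m creep '[{"dx":-0.006,"dy":0.12,"dz":0,"rx":0,"ry":0,"rz":-0.002,"grip":1},{"dx":-0.011,"dy":0.24,"dz":0,"rx":0,"ry":0,"rz":-0.002,"grip":1},{"dx":-0.011,"dy":0.36,"dz":0,"rx":0,"ry":0,"rz":-0.002,"grip":1},{"dx":-0.011,"dy":0.48,"dz":0,"rx":0,"ry":0,"rz":-0.004,"grip":1},{"dx":-0.011,"dy":0.6,"dz":0,"rx":0,"ry":0,"rz":-0.004,"grip":1}]' | head -2
python3 -m creep '[{"dx":-0.006,"dy":0.12,"dz":0,"rx":0,"ry":0,"rz":0,"grip":1},{"dx":-0.009,"dy":0.24,"dz":0,"rx":0,"ry":0,"rz":0,"grip":1},{"dx":-0.009,"dy":0.36,"dz":0,"rx":0,"ry":0,"rz":0,"grip":1},{"dx":-0.009,"dy":0.42,"dz":0,"rx":0,"ry":0,"rz":0,"grip":1},{"dx":-0.009,"dy":0.439,"dz":0,"rx":0,"ry":0,"rz":0,"grip":1}]'
python3 -m creep '[{"dx":0,"dy":0,"dz":0,"rx":0,"ry":0,"rz":0,"grip":1},{"dx":0,"dy":0,"dz":0,"rx":0,"ry":0,"rz":0,"grip":1},{"dx":0,"dy":0,"dz":-0.05,"rx":0,"ry":0,"rz":0,"grip":1},{"dx":0,"dy":0,"dz":-0.1,"rx":0,"ry":0,"rz":0,"grip":1},{"dx":0,"dy":0,"dz":-0.1,"rx":0,"ry":0,"rz":0,"grip":1}]'
python3 - <<'E'
from h import *
c2,i2=snap('wrist','w5');st();cv2.imwrite('pics/w5.png',i2)
E
```

```text
clock: 12.9
eef_pos: [506.0, -330.8, 84.0]
tool_rot: [3.14, -0.003, -0.042]
force: [0.0, 0.5, -1.3]
width: 27.9
gripper_force: 59.5
clock: 13.52
eef_pos: [500.3, -116.6, 81.5]
clock: 14.15
eef_pos: [495.9, 123.4, 81.5]
clock: 14.78
eef_pos: [491.7, 299.5, 81.2]
tool_rot: [-3.141, 0.0, -0.064]
force: [1.0, -0.9, -1.9]
width: 28.6
gripper_force: 59.5
clock: 15.4
eef_pos: [491.7, 295.3, 40.3]
tool_rot: [3.139, 0.003, -0.07]
force: [-0.1, 0.3, -1.5]
width: 28.5
gripper_force: 59.5
t 15.45 tcp [492.5 295.9  41.2] rpy [ 3.14e+00  1.00e-03 -6.90e-02] F [-0.9  0.2 -1.7] w 28.0 gf 59.5
```

View pics/w5.png

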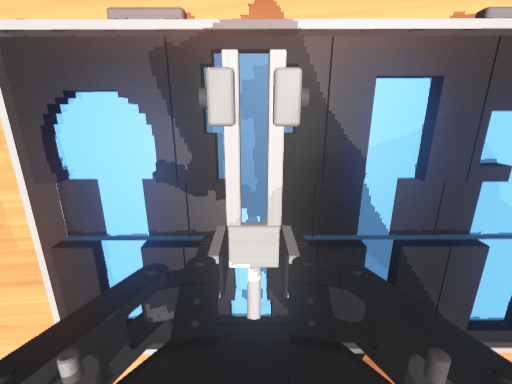

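Held fork is aligned over its cut-out: tips (250,55) and weights (220,95)/(287,95) inside the outline. Next I'll lower it.

```bash
python3 -m creep '[{"dx":0.001,"dy":0.003,"dz":-0.03,"rx":0,"ry":0,"rz":0,"grip":1},{"dx":0.001,"dy":0.003,"dz":-0.06,"rx":0,"ry":0,"rz":0,"grip":1},{"dx":0.001,"dy":0.003,"dz":-0.085,"rx":0,"ry":0,"rz":0,"grip":1},{"dx":0.001,"dy":0.003,"dz":-0.1,"rx":0,"ry":0,"rz":0,"grip":1},{"dx":0.001,"dy":0.003,"dz":-0.107,"rx":0,"ry":0,"rz":0,"grip":1}]'
python3 -m creep '[{"dx":0,"dy":0,"dz":-0.001,"rx":0,"ry":0,"rz":0,"grip":1},{"dx":0,"dy":0,"dz":-0.002,"rx":0,"ry":0,"rz":0,"grip":1},{"dx":0,"dy":0,"dz":-0.004,"rx":0,"ry":0,"rz":0,"grip":1},{"dx":0,"dy":0,"dz":-0.005,"rx":0,"ry":0,"rz":0,"grip":1},{"dx":0,"dy":0,"dz":-0.005,"rx":0,"ry":0,"rz":0,"grip":1}]'
```

```text
clock: 16.08
eef_pos: [492.8, 298.5, -2.0]
tool_rot: [3.141, 0.0, -0.068]
force: [-0.6, 0.1, -1.9]
width: 28.5
gripper_force: 59.5
clock: 16.7
eef_pos: [493.0, 298.7, -3.4]
tool_rot: [-3.141, -0.0, -0.068]
force: [-0.3, 0.5, -0.6]
width: 28.3
gripper_force: 59.5
```

```bash
python3 -m creep '[{"dx":0,"dy":0,"dz":-0.001,"rx":0,"ry":0,"rz":0,"grip":1},{"dx":0,"dy":0,"dz":-0.002,"rx":0,"ry":0,"rz":0,"grip":1},{"dx":0,"dy":0,"dz":-0.003,"rx":0,"ry":0,"rz":0,"grip":1},{"dx":0,"dy":0,"dz":-0.003,"rx":0,"ry":0,"rz":0,"grip":1},{"dx":0,"dy":0,"dz":-0.003,"rx":0,"ry":0,"rz":0,"grip":1}]'
```

```text
clock: 17.32
eef_pos: [493.0, 298.7, -3.8]
tool_rot: [-3.141, -0.0, -0.068]
force: [-2.8, -1.3, 8.2]
width: 28.3
gripper_force: 60.5
```

```bash
python3 -m creep '[{"dx":0,"dy":0,"dz":0,"rx":0,"ry":0,"rz":0,"grip":-0.2},{"dx":0,"dy":0,"dz":0,"rx":0,"ry":0,"rz":0,"grip":-0.2},{"dx":0,"dy":0,"dz":0,"rx":0,"ry":0,"rz":0,"grip":-0.2},{"dx":0,"dy":0,"dz":0,"rx":0,"ry":0,"rz":0,"grip":-0.2},{"dx":0,"dy":0,"dz":0.02,"rx":0,"ry":0,"rz":0,"grip":-0.2}]'
python3 -m creep '[{"dx":0,"dy":0,"dz":0.04,"rx":0,"ry":0,"rz":0,"grip":-0.2},{"dx":0,"dy":0,"dz":0.1,"rx":0,"ry":0,"rz":0,"grip":-0.2},{"dx":0,"dy":0,"dz":0.16,"rx":0,"ry":0,"rz":0,"grip":-0.2},{"dx":0,"dy":-0.1,"dz":0.16,"rx":0,"ry":0,"rz":0,"grip":-0.2},{"dx":0,"dy":-0.2,"dz":0.16,"rx":0,"ry":0,"rz":0,"grip":-0.2}]' | head -3
python3 -m creep '[{"dx":0.01,"dy":-0.12,"dz":0,"rx":0,"ry":0,"rz":0.002,"grip":-0.4},{"dx":0.02,"dy":-0.25,"dz":0,"rx":0,"ry":0,"rz":0.004,"grip":-0.4},{"dx":0.03,"dy":-0.38,"dz":0,"rx":0,"ry":0,"rz":0.005,"grip":-0.4},{"dx":0.03,"dy":-0.51,"dz":0,"rx":0,"ry":0,"rz":0.006,"grip":-0.4},{"dx":0.03,"dy":-0.6,"dz":0,"rx":0,"ry":0,"rz":0.006,"grip":-0.4}]' | head -3
python3 -m creep '[{"dx":0.01,"dy":-0.13,"dz":0,"rx":0,"ry":0,"rz":0.002,"grip":-0.4},{"dx":0.02,"dy":-0.26,"dz":0,"rx":0,"ry":0,"rz":0.004,"grip":-0.4},{"dx":0.028,"dy":-0.39,"dz":0,"rx":0,"ry":0,"rz":0.005,"grip":-0.4},{"dx":0.028,"dy":-0.5,"dz":0,"rx":0,"ry":0,"rz":0.005,"grip":-0.4},{"dx":0.028,"dy":-0.57,"dz":0,"rx":0,"ry":0,"rz":0.005,"grip":-0.4}]'
python3 -m creep '[{"dx":0,"dy":0,"dz":0,"rx":0,"ry":0,"rz":0,"grip":-0.4},{"dx":0,"dy":0,"dz":0,"rx":0,"ry":0,"rz":0,"grip":-0.4},{"dx":0,"dy":0,"dz":0,"rx":0,"ry":0,"rz":0,"grip":-0.4},{"dx":0,"dy":0,"dz":0,"rx":0,"ry":0,"rz":0,"grip":-0.4},{"dx":0,"dy":0,"dz":0,"rx":0,"ry":0,"rz":0,"grip":-0.4}]'
python3 - <<'E'
from h import *
c2,i2=snap('wrist','w6');c,t=snap('top','t6')
cv2.imwrite('pics/w6.png',np.hstack([cv2.resize(i2,(480,360)),cv2.resize(t[140:240,95:185],(320,360),interpolation=cv2.INTER_CUBIC)]))
E
```

```text
clock: 17.95
eef_pos: [492.4, 298.3, 3.0]
tool_rot: [3.141, 0.001, -0.068]
force: [-0.2, -0.9, 0.0]
width: 51.1
gripper_force: 0.0
clock: 18.58
eef_pos: [493.6, 218.5, 69.0]
tool_rot: [-3.14, -0.003, -0.066]
clock: 19.2
eef_pos: [505.3, -24.4, 68.6]
tool_rot: [3.141, -0.002, -0.032]
clock: 19.82
eef_pos: [515.9, -252.9, 68.7]
tool_rot: [3.139, -0.001, -0.002]
force: [0.2, 1.0, -0.1]
width: 60.0
gripper_force: 0.0
clock: 20.45
eef_pos: [516.3, -248.7, 67.3]
tool_rot: [-3.141, 0.0, 0.003]
force: [0.3, 0.1, -0.1]
width: 59.7
gripper_force: 0.0
```

View pics/w6.png

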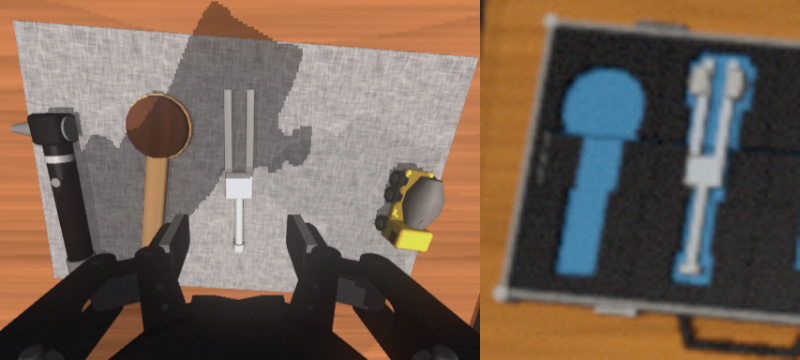

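The large fork lies in its outline (right panel), and the small fork is centred between the fingers at (238,187).

```bash
python3 -m creep '[{"dx":0.001,"dy":-0.002,"dz":-0.08,"rx":0,"ry":0,"rz":0,"grip":-0.4},{"dx":0.001,"dy":-0.002,"dz":-0.14,"rx":0,"ry":0,"rz":0,"grip":-0.4},{"dx":0.001,"dy":-0.002,"dz":-0.18,"rx":0,"ry":0,"rz":0,"grip":-0.4},{"dx":0.001,"dy":-0.002,"dz":-0.2,"rx":0,"ry":0,"rz":0,"grip":-0.4},{"dx":0.001,"dy":-0.002,"dz":-0.208,"rx":0,"ry":0,"rz":0,"grip":-0.4}]'
python3 -m creep '[{"dx":0,"dy":0,"dz":0,"rx":0,"ry":0,"rz":0,"grip":1},{"dx":0,"dy":0,"dz":0,"rx":0,"ry":0,"rz":0,"grip":1},{"dx":0,"dy":0,"dz":0,"rx":0,"ry":0,"rz":0,"grip":1},{"dx":0,"dy":0,"dz":0,"rx":0,"ry":0,"rz":0,"grip":1},{"dx":0,"dy":0,"dz":0,"rx":0,"ry":0,"rz":0,"grip":1}]'
```

```text
clock: 21.18
eef_pos: [516.7, -250.2, -16.0]
tool_rot: [3.142, -0.0, 0.002]
force: [0.3, 0.2, -0.0]
width: 59.7
gripper_force: 0.0
clock: 21.8
eef_pos: [517.1, -250.4, -14.9]
tool_rot: [3.141, -0.001, 0.002]
force: [-0.9, 0.9, 6.8]
width: 24.0
gripper_force: 59.4
```

```bash
python3 -m creep '[{"dx":0,"dy":0,"dz":0.03,"rx":0,"ry":0,"rz":0,"grip":1},{"dx":0,"dy":0,"dz":0.08,"rx":0,"ry":0,"rz":0,"grip":1},{"dx":0,"dy":0,"dz":0.15,"rx":0,"ry":0,"rz":0,"grip":1},{"dx":0,"dy":0,"dz":0.22,"rx":0,"ry":0,"rz":0,"grip":1},{"dx":0,"dy":0,"dz":0.25,"rx":0,"ry":0,"rz":0,"grip":1}]'
python3 -m creep '[{"dx":-0.01,"dy":0.07,"dz":0,"rx":0,"ry":0,"rz":-0.002,"grip":1},{"dx":-0.02,"dy":0.17,"dz":0,"rx":0,"ry":0,"rz":-0.004,"grip":1},{"dx":-0.03,"dy":0.29,"dz":0,"rx":0,"ry":0,"rz":-0.005,"grip":1},{"dx":-0.04,"dy":0.41,"dz":0,"rx":0,"ry":0,"rz":-0.006,"grip":1},{"dx":-0.04,"dy":0.53,"dz":0,"rx":0,"ry":0,"rz":-0.006,"grip":1}]' | head -2
python3 -m creep '[{"dx":-0.01,"dy":0.12,"dz":0,"rx":0,"ry":0,"rz":-0.002,"grip":1},{"dx":-0.02,"dy":0.24,"dz":0,"rx":0,"ry":0,"rz":-0.004,"grip":1},{"dx":-0.03,"dy":0.36,"dz":0,"rx":0,"ry":0,"rz":-0.005,"grip":1},{"dx":-0.0375,"dy":0.48,"dz":0,"rx":0,"ry":0,"rz":-0.005,"grip":1},{"dx":-0.0375,"dy":0.56,"dz":0,"rx":0,"ry":0,"rz":-0.005,"grip":1}]' | head -3
python3 -m creep '[{"dx":0,"dy":0.03,"dz":0,"rx":0,"ry":0,"rz":0,"grip":1},{"dx":0,"dy":0.03,"dz":0,"rx":0,"ry":0,"rz":0,"grip":1},{"dx":0,"dy":0.03,"dz":-0.05,"rx":0,"ry":0,"rz":0,"grip":1},{"dx":0,"dy":0.03,"dz":-0.1,"rx":0,"ry":0,"rz":0,"grip":1},{"dx":0,"dy":0.03,"dz":-0.1,"rx":0,"ry":0,"rz":0,"grip":1}]'
python3 - <<'E'
from h import *
c2,i2=snap('wrist','w7');st();cv2.imwrite('pics/w7.png',i2)
E
```

```text
clock: 22.42
eef_pos: [517.4, -250.6, 86.1]
tool_rot: [3.14, -0.003, 0.002]
force: [0.4, 0.5, -1.3]
width: 24.0
gripper_force: 59.0
clock: 23.05
eef_pos: [499.8, -36.7, 83.9]
clock: 23.68
eef_pos: [484.5, 188.6, 83.8]
tool_rot: [-3.141, 0.001, -0.065]
clock: 24.3
eef_pos: [484.7, 194.9, 43.1]
tool_rot: [3.139, 0.003, -0.071]
force: [0.4, -0.2, -0.7]
width: 24.0
gripper_force: 59.0
t 24.35 tcp [485.4 195.6  43.9] rpy [ 3.14e+00  1.00e-03 -7.00e-02] F [ 0.   1.1 -0.4] w 23.7 gf 59.0
```

View pics/w7.png

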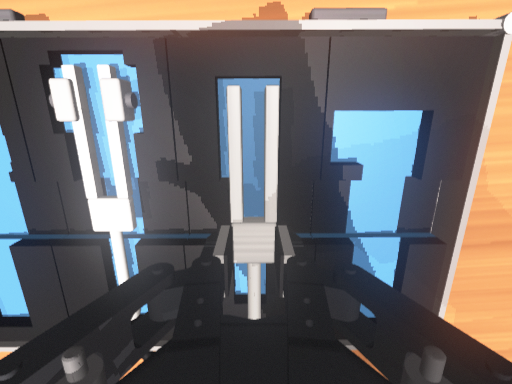

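Small fork sits over its own plain outline, and the large fork is seated at (110,215).

```bash
python3 -m creep '[{"dx":0.001,"dy":0.004,"dz":-0.03,"rx":0,"ry":0,"rz":0,"grip":1},{"dx":0.001,"dy":0.004,"dz":-0.06,"rx":0,"ry":0,"rz":0,"grip":1},{"dx":0.001,"dy":0.004,"dz":-0.085,"rx":0,"ry":0,"rz":0,"grip":1},{"dx":0.001,"dy":0.004,"dz":-0.1,"rx":0,"ry":0,"rz":0,"grip":1},{"dx":0.001,"dy":0.004,"dz":-0.105,"rx":0,"ry":0,"rz":0,"grip":1}]'|head -4
python3 -m creep '[{"dx":0,"dy":0,"dz":-0.001,"rx":0,"ry":0,"rz":0,"grip":1},{"dx":0,"dy":0,"dz":-0.003,"rx":0,"ry":0,"rz":0,"grip":1},{"dx":0,"dy":0,"dz":-0.004,"rx":0,"ry":0,"rz":0,"grip":1},{"dx":0,"dy":0,"dz":-0.006,"rx":0,"ry":0,"rz":0,"grip":1},{"dx":0,"dy":0,"dz":-0.006,"rx":0,"ry":0,"rz":0,"grip":1}]'|head -4
```

```text
clock: 24.98
eef_pos: [485.7, 199.4, 1.6]
tool_rot: [3.141, 0.001, -0.068]
force: [-0.4, -0.1, 0.2]
clock: 25.6
eef_pos: [485.9, 199.5, -0.3]
tool_rot: [3.142, -0.0, -0.067]
force: [-0.4, 0.9, -0.4]
```

```bash
python3 -m creep '[{"dx":0,"dy":-0.002,"dz":-0.001,"rx":0,"ry":0,"rz":0,"grip":1},{"dx":0,"dy":-0.003,"dz":-0.002,"rx":0,"ry":0,"rz":0,"grip":1},{"dx":0,"dy":-0.003,"dz":-0.003,"rx":0,"ry":0,"rz":0,"grip":1},{"dx":0,"dy":-0.003,"dz":-0.003,"rx":0,"ry":0,"rz":0,"grip":1},{"dx":0,"dy":-0.003,"dz":-0.003,"rx":0,"ry":0,"rz":0,"grip":1}]'|head -4
```

```text
clock: 26.22
eef_pos: [485.9, 198.4, -1.0]
tool_rot: [-3.141, -0.0, -0.068]
force: [-1.2, 0.1, 5.0]
```

```bash
python3 -m creep '[{"dx":0,"dy":0,"dz":0,"rx":0,"ry":0,"rz":0,"grip":-0.2},{"dx":0,"dy":0,"dz":0,"rx":0,"ry":0,"rz":0,"grip":-0.2},{"dx":0,"dy":0,"dz":0,"rx":0,"ry":0,"rz":0,"grip":-0.2},{"dx":0,"dy":0,"dz":0,"rx":0,"ry":0,"rz":0,"grip":-0.2},{"dx":0,"dy":0,"dz":0.02,"rx":0,"ry":0,"rz":0,"grip":-0.2}]'|head -2
python3 -m creep '[{"dx":0,"dy":0,"dz":0.04,"rx":0,"ry":0,"rz":0,"grip":-0.2},{"dx":0,"dy":0,"dz":0.1,"rx":0,"ry":0,"rz":0,"grip":-0.2},{"dx":0,"dy":0,"dz":0.16,"rx":0,"ry":0,"rz":0,"grip":-0.2},{"dx":0.01,"dy":-0.1,"dz":0.16,"rx":0,"ry":0,"rz":0.002,"grip":-0.2},{"dx":0.02,"dy":-0.2,"dz":0.16,"rx":0,"ry":0,"rz":0.004,"grip":-0.2}]' | head -3
python3 -m creep '[{"dx":0.01,"dy":-0.12,"dz":0,"rx":0,"ry":0,"rz":0.003,"grip":-0.4},{"dx":0.03,"dy":-0.25,"dz":0,"rx":0,"ry":0,"rz":0.006,"grip":-0.4},{"dx":0.05,"dy":-0.38,"dz":0,"rx":0,"ry":0,"rz":0.009,"grip":-0.4},{"dx":0.06,"dy":-0.47,"dz":0,"rx":0,"ry":0,"rz":0.0115,"grip":-0.4},{"dx":0.06,"dy":-0.51,"dz":0,"rx":0,"ry":0,"rz":0.0115,"grip":-0.4}]' | head -3
python3 -m creep '[{"dx":0,"dy":0,"dz":0,"rx":0,"ry":0,"rz":0,"grip":-0.4},{"dx":0,"dy":0,"dz":0,"rx":0,"ry":0,"rz":0,"grip":-0.4},{"dx":0,"dy":0,"dz":0,"rx":0,"ry":0,"rz":0,"grip":-0.4},{"dx":0,"dy":0,"dz":0,"rx":0,"ry":0,"rz":0,"grip":-0.4},{"dx":0,"dy":0,"dz":0,"rx":0,"ry":0,"rz":0,"grip":-0.4}]'
python3 - <<'E'
from h import *
c2,i2=snap('wrist','w8');c,t=snap('top','t8')
cv2.imwrite('pics/w8.png',np.hstack([i2,cv2.resize(t[140:240,145:245],(288,384),interpolation=cv2.INTER_CUBIC)]))
E
```

```text
clock: 26.85
eef_pos: [485.4, 198.1, 6.3]
clock: 27.48
eef_pos: [494.7, 118.0, 72.2]
tool_rot: [-3.141, -0.003, -0.04]
clock: 28.1
eef_pos: [518.3, -88.4, 71.6]
tool_rot: [3.14, -0.002, 0.026]
clock: 28.72
eef_pos: [517.9, -85.2, 70.5]
tool_rot: [-3.142, 0.0, 0.031]
force: [0.5, 0.2, -1.2]
width: 59.5
gripper_force: 0.0
```

View pics/w8.png

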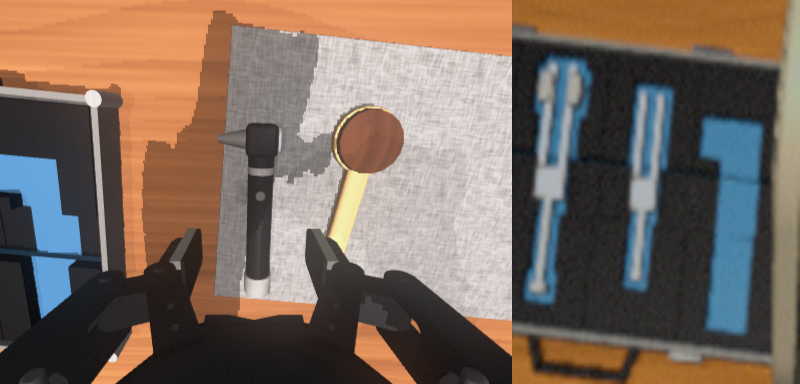

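```bash
python3 - <<'E'
from h import *
c,im=load('w8')
p=ray(c,[(257.5,296),(260,180),(258.2,270),(263,140)],[16,16,16,22])[:,:2];print(p.round(1))
d=p[1]-p[2];a=d/np.hypot(*d);print(np.arctan2(a[1],a[0]));d=p[3]-p[0];a=d/np.hypot(*d);print(np.arctan2(a[1],a[0]),np.hypot(*d),p[0]+95*a,p[3]-50*a)
E
```

```text
[[416.8 -91.7]
 [534.5 -89.9]
 [446.1 -91.4]
 [569.1 -90.9]]
0.016997721056399486
0.005406244207157595 152.3251932908243 [511.75083743 -91.20909991] [519.07592367 -91.16949832]
```

Both forks lie inside their outlines (right panel). The otoscope axis measures y ≈ -90 with yaw ≈ 0.012, so I'll correct for that and descend.

```bash
python3 -m creep '[{"dx":0.001,"dy":-0.012,"dz":-0.08,"rx":0,"ry":0,"rz":-0.003,"grip":-0.4},{"dx":0.001,"dy":-0.012,"dz":-0.14,"rx":0,"ry":0,"rz":-0.003,"grip":-0.4},{"dx":0.001,"dy":-0.012,"dz":-0.18,"rx":0,"ry":0,"rz":-0.003,"grip":-0.4},{"dx":0.001,"dy":-0.012,"dz":-0.2,"rx":0,"ry":0,"rz":-0.003,"grip":-0.4},{"dx":0.001,"dy":-0.012,"dz":-0.206,"rx":0,"ry":0,"rz":-0.003,"grip":-0.4}]'
python3 -m creep '[{"dx":0,"dy":0,"dz":0,"rx":0,"ry":0,"rz":0,"grip":1},{"dx":0,"dy":0,"dz":0,"rx":0,"ry":0,"rz":0,"grip":1},{"dx":0,"dy":0,"dz":0,"rx":0,"ry":0,"rz":0,"grip":1},{"dx":0,"dy":0,"dz":0,"rx":0,"ry":0,"rz":0,"grip":1},{"dx":0,"dy":0,"dz":0,"rx":0,"ry":0,"rz":0,"grip":1}]'
```

```text
clock: 29.45
eef_pos: [518.4, -90.6, -12.0]
tool_rot: [-3.142, 0.0, 0.011]
force: [-0.4, -0.3, 0.1]
width: 59.8
gripper_force: 0.0
clock: 30.08
eef_pos: [518.8, -90.6, -11.0]
tool_rot: [3.141, -0.001, 0.011]
force: [-0.8, 0.7, 5.7]
width: 19.5
gripper_force: 58.6
```

```bash
python3 -m creep '[{"dx":0,"dy":0,"dz":0.03,"rx":0,"ry":0,"rz":0,"grip":1},{"dx":0,"dy":0,"dz":0.08,"rx":0,"ry":0,"rz":0,"grip":1},{"dx":0,"dy":0,"dz":0.15,"rx":0,"ry":0,"rz":0,"grip":1},{"dx":0,"dy":0,"dz":0.22,"rx":0,"ry":0,"rz":0,"grip":1},{"dx":0,"dy":0,"dz":0.25,"rx":0,"ry":0,"rz":0,"grip":1}]'
python3 -m creep '[{"dx":-0.01,"dy":0.07,"dz":0,"rx":0,"ry":0,"rz":-0.002,"grip":1},{"dx":-0.03,"dy":0.17,"dz":0,"rx":0,"ry":0,"rz":-0.005,"grip":1},{"dx":-0.06,"dy":0.29,"dz":0,"rx":0,"ry":0,"rz":-0.008,"grip":1},{"dx":-0.09,"dy":0.4,"dz":0,"rx":0,"ry":0,"rz":-0.011,"grip":1},{"dx":-0.099,"dy":0.471,"dz":0,"rx":0,"ry":0,"rz":-0.0126,"grip":1}]' | head -2
python3 -m creep '[{"dx":0,"dy":0,"dz":0,"rx":0,"ry":0,"rz":0,"grip":1},{"dx":0,"dy":0,"dz":0,"rx":0,"ry":0,"rz":0,"grip":1},{"dx":0,"dy":0,"dz":-0.05,"rx":0,"ry":0,"rz":0,"grip":1},{"dx":0,"dy":0,"dz":-0.1,"rx":0,"ry":0,"rz":0,"grip":1},{"dx":0,"dy":0,"dz":-0.1,"rx":0,"ry":0,"rz":0,"grip":1}]'
python3 - <<'E'
from h import *
c2,i2=snap('wrist','w9');st();cv2.imwrite('pics/w9.png',i2)
E
```

```text
clock: 30.7
eef_pos: [519.2, -90.7, 90.0]
tool_rot: [3.141, -0.003, 0.011]
force: [-0.0, 0.1, -0.8]
width: 19.6
gripper_force: 58.9
clock: 31.32
eef_pos: [477.1, 100.3, 87.8]
clock: 31.95
eef_pos: [477.8, 95.9, 47.1]
tool_rot: [3.14, 0.003, -0.071]
force: [0.0, -0.6, -1.2]
width: 19.3
gripper_force: 58.9
t 32.0 tcp [478.5  96.3  47.9] rpy [ 3.141e+00  1.000e-03 -7.000e-02] F [ 0.2 -0.1 -1.1] w 19.2 gf 58.9
```

View pics/w9.png

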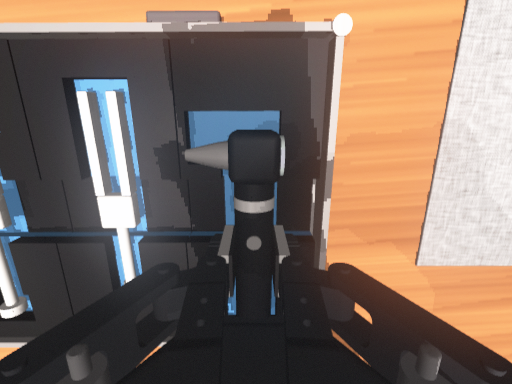

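The otoscope is over its L-shaped outline: cone tip (188,155), head (255,155).

```bash
python3 - <<'E'
from h import *
c,im=load('w9');p=ray(c,[(255,131),(255,155),(188,156)],[88,88,75]);print(p.round(1));print(p[:,:2]@[.9977,-.068],p[:,:2]@[.068,.9977])
E
python3 -m creep '[{"dx":0.001,"dy":0.003,"dz":-0.03,"rx":0,"ry":0,"rz":0,"grip":1},{"dx":0.001,"dy":0.003,"dz":-0.05,"rx":0,"ry":0,"rz":0,"grip":1},{"dx":0.001,"dy":0.003,"dz":-0.05,"rx":0,"ry":0,"rz":0,"grip":1},{"dx":0.001,"dy":0.003,"dz":-0.05,"rx":0,"ry":0,"rz":0,"grip":1},{"dx":0.001,"dy":0.003,"dz":-0.05,"rx":0,"ry":0,"rz":0,"grip":1}]'|head -4
```

```text
[[541.4  91.2  88. ]
 [530.3  92.   88. ]
 [530.3 127.1  75. ]]
[533.92317014 522.78667696 520.39890214] [127.79813225 127.8235442  162.86466527]
clock: 32.62
eef_pos: [479.4, 99.1, 28.4]
tool_rot: [-3.141, -0.001, -0.068]
force: [-0.4, 0.2, -1.2]
```

```bash
python3 -m creep '[{"dx":-0.001,"dy":-0.002,"dz":-0.015,"rx":0,"ry":0,"rz":0,"grip":1},{"dx":-0.001,"dy":-0.002,"dz":-0.03,"rx":0,"ry":0,"rz":0,"grip":1},{"dx":-0.001,"dy":-0.002,"dz":-0.045,"rx":0,"ry":0,"rz":0,"grip":1},{"dx":-0.001,"dy":-0.002,"dz":-0.055,"rx":0,"ry":0,"rz":0,"grip":1},{"dx":-0.001,"dy":-0.002,"dz":-0.057,"rx":0,"ry":0,"rz":0,"grip":1}]'|head -4
python3 -m creep '[{"dx":0,"dy":0,"dz":-0.001,"rx":0,"ry":0,"rz":0,"grip":1},{"dx":0,"dy":0,"dz":-0.003,"rx":0,"ry":0,"rz":0,"grip":1},{"dx":0,"dy":0,"dz":-0.005,"rx":0,"ry":0,"rz":0,"grip":1},{"dx":0,"dy":0,"dz":-0.006,"rx":0,"ry":0,"rz":0,"grip":1},{"dx":0,"dy":0,"dz":-0.006,"rx":0,"ry":0,"rz":0,"grip":1}]'|head -4
```

```text
clock: 33.25
eef_pos: [478.5, 98.2, 4.9]
tool_rot: [3.141, 0.001, -0.068]
force: [0.1, 0.4, -0.6]
clock: 33.88
eef_pos: [478.8, 98.3, 3.0]
tool_rot: [-3.142, -0.0, -0.068]
force: [-0.3, 0.2, 0.1]
```

```bash
python3 -m creep '[{"dx":0,"dy":0,"dz":-0.001,"rx":0,"ry":0,"rz":0,"grip":1},{"dx":0,"dy":0,"dz":-0.002,"rx":0,"ry":0,"rz":0,"grip":1},{"dx":0,"dy":0,"dz":-0.002,"rx":0,"ry":0,"rz":0,"grip":1},{"dx":0,"dy":0,"dz":-0.002,"rx":0,"ry":0,"rz":0,"grip":1},{"dx":0,"dy":0,"dz":-0.002,"rx":0,"ry":0,"rz":0,"grip":1}]'|head -4
python3 -m creep '[{"dx":0,"dy":0,"dz":0,"rx":0,"ry":0,"rz":0,"grip":0},{"dx":0,"dy":0,"dz":0,"rx":0,"ry":0,"rz":0,"grip":0},{"dx":0,"dy":0,"dz":0,"rx":0,"ry":0,"rz":0,"grip":0},{"dx":0,"dy":0,"dz":0,"rx":0,"ry":0,"rz":0,"grip":0},{"dx":0,"dy":0,"dz":0.02,"rx":0,"ry":0,"rz":0,"grip":0}]'|head -5
python3 -m creep '[{"dx":0,"dy":0,"dz":0.04,"rx":0,"ry":0,"rz":0,"grip":0},{"dx":0,"dy":0,"dz":0.1,"rx":0,"ry":0,"rz":0,"grip":0},{"dx":0,"dy":0,"dz":0.16,"rx":0,"ry":0,"rz":0,"grip":0},{"dx":0.02,"dy":-0.1,"dz":0.16,"rx":0,"ry":0,"rz":-0.002,"grip":-0.2},{"dx":0.04,"dy":-0.2,"dz":0.16,"rx":0,"ry":0,"rz":-0.004,"grip":-0.2}]' | head -3
python3 -m creep '[{"dx":0.02,"dy":-0.12,"dz":0,"rx":0,"ry":0,"rz":-0.003,"grip":-0.4},{"dx":0.04,"dy":-0.25,"dz":0,"rx":0,"ry":0,"rz":-0.006,"grip":-0.4},{"dx":0.06,"dy":-0.36,"dz":0,"rx":0,"ry":0,"rz":-0.009,"grip":-0.4},{"dx":0.069,"dy":-0.45,"dz":0,"rx":0,"ry":0,"rz":-0.0097,"grip":-0.4},{"dx":0.069,"dy":-0.478,"dz":0,"rx":0,"ry":0,"rz":-0.0097,"grip":-0.4}]' | head -3
python3 -m creep '[{"dx":0,"dy":0,"dz":0,"rx":0,"ry":0,"rz":0,"grip":-0.4},{"dx":0,"dy":0,"dz":0,"rx":0,"ry":0,"rz":0,"grip":-0.4},{"dx":0,"dy":0,"dz":0,"rx":0,"ry":0,"rz":0,"grip":-0.4},{"dx":0,"dy":0,"dz":0,"rx":0,"ry":0,"rz":0,"grip":-0.4},{"dx":0,"dy":0,"dz":0,"rx":0,"ry":0,"rz":0,"grip":-0.4}]'
python3 - <<'E'
from h import *
c2,i2=snap('wrist','w10');c,t=snap('top','t10')
cv2.imwrite('pics/w10.png',np.hstack([i2,cv2.resize(t[140:240,165:255],(288,384),interpolation=cv2.INTER_CUBIC)]))
E
```

```text
clock: 34.5
eef_pos: [478.7, 98.3, 2.9]
tool_rot: [-3.141, -0.0, -0.068]
force: [-2.8, -0.7, 10.7]
clock: 35.12
eef_pos: [478.2, 98.1, 9.9]
tool_rot: [3.141, 0.001, -0.068]
force: [0.5, 1.3, -0.2]
width: 42.4
clock: 35.75
eef_pos: [495.7, 18.0, 75.8]
tool_rot: [-3.141, -0.003, -0.092]
clock: 36.38
eef_pos: [522.4, -176.1, 75.3]
tool_rot: [3.14, -0.002, -0.158]
clock: 37.0
eef_pos: [522.4, -172.5, 74.1]
tool_rot: [-3.142, 0.0, -0.154]
force: [-0.8, -0.1, 0.3]
width: 59.4
gripper_force: 0.0
```

View pics/w10.png

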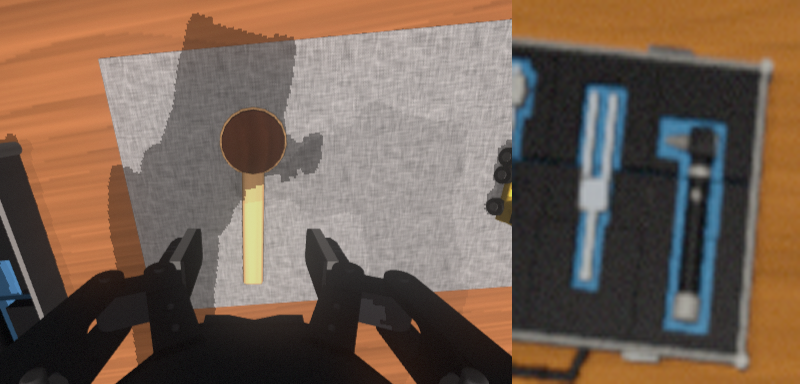

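The otoscope sits in its L outline, and the clapper is centred and aligned between the fingers at (253,230).

```bash
python3 -m creep '[{"dx":0,"dy":0,"dz":-0.09,"rx":0,"ry":0,"rz":0,"grip":-0.4},{"dx":0,"dy":0,"dz":-0.16,"rx":0,"ry":0,"rz":0,"grip":-0.4},{"dx":0,"dy":0,"dz":-0.2,"rx":0,"ry":0,"rz":0,"grip":-0.4},{"dx":0,"dy":0,"dz":-0.218,"rx":0,"ry":0,"rz":0,"grip":-0.4},{"dx":0,"dy":0,"dz":-0.225,"rx":0,"ry":0,"rz":0,"grip":-0.4}]'
python3 -m creep '[{"dx":0,"dy":0,"dz":0,"rx":0,"ry":0,"rz":0,"grip":1},{"dx":0,"dy":0,"dz":0,"rx":0,"ry":0,"rz":0,"grip":1},{"dx":0,"dy":0,"dz":0,"rx":0,"ry":0,"rz":0,"grip":1},{"dx":0,"dy":0,"dz":0,"rx":0,"ry":0,"rz":0,"grip":1},{"dx":0,"dy":0,"dz":0,"rx":0,"ry":0,"rz":0,"grip":1}]'
```

```text
clock: 37.72
eef_pos: [522.6, -173.1, -15.8]
tool_rot: [3.141, -0.001, -0.154]
force: [0.0, -0.4, 0.5]
width: 60.0
gripper_force: 0.0
clock: 38.35
eef_pos: [522.9, -173.1, -14.9]
tool_rot: [3.141, -0.001, -0.154]
force: [-0.2, 0.6, 5.7]
width: 17.6
gripper_force: 59.0
```

```bash
python3 -m creep '[{"dx":0,"dy":0,"dz":0.03,"rx":0,"ry":0,"rz":0,"grip":1},{"dx":0,"dy":0,"dz":0.08,"rx":0,"ry":0,"rz":0,"grip":1},{"dx":0,"dy":0,"dz":0.15,"rx":0,"ry":0,"rz":0,"grip":1},{"dx":0,"dy":0,"dz":0.22,"rx":0,"ry":0,"rz":0,"grip":1},{"dx":0,"dy":0,"dz":0.25,"rx":0,"ry":0,"rz":0,"grip":1}]'
python3 -m creep '[{"dx":-0.005,"dy":0.07,"dz":0,"rx":0,"ry":0,"rz":0.002,"grip":1},{"dx":-0.01,"dy":0.17,"dz":0,"rx":0,"ry":0,"rz":0.003,"grip":1},{"dx":-0.015,"dy":0.29,"dz":0,"rx":0,"ry":0,"rz":0.004,"grip":1},{"dx":-0.02,"dy":0.4,"dz":0,"rx":0,"ry":0,"rz":0.005,"grip":1},{"dx":-0.02,"dy":0.5,"dz":0,"rx":0,"ry":0,"rz":0.005,"grip":1}]' | head -2
python3 -m creep '[{"dx":-0.005,"dy":0.1,"dz":0,"rx":0,"ry":0,"rz":0.002,"grip":1},{"dx":-0.01,"dy":0.2,"dz":0,"rx":0,"ry":0,"rz":0.003,"grip":1},{"dx":-0.015,"dy":0.3,"dz":0,"rx":0,"ry":0,"rz":0.004,"grip":1},{"dx":-0.02,"dy":0.4,"dz":0,"rx":0,"ry":0,"rz":0.005,"grip":1},{"dx":-0.02,"dy":0.5,"dz":0,"rx":0,"ry":0,"rz":0.005,"grip":1}]' | head -2
python3 -m creep '[{"dx":-0.005,"dy":0.1,"dz":0,"rx":0,"ry":0,"rz":0.002,"grip":1},{"dx":-0.01,"dy":0.2,"dz":0,"rx":0,"ry":0,"rz":0.003,"grip":1},{"dx":-0.015,"dy":0.3,"dz":0,"rx":0,"ry":0,"rz":0.0037,"grip":1},{"dx":-0.019,"dy":0.39,"dz":0,"rx":0,"ry":0,"rz":0.0037,"grip":1},{"dx":-0.019,"dy":0.425,"dz":0,"rx":0,"ry":0,"rz":0.0037,"grip":1}]' | head -2
python3 -m creep '[{"dx":0,"dy":0,"dz":0,"rx":0,"ry":0,"rz":0,"grip":1},{"dx":0,"dy":0,"dz":0,"rx":0,"ry":0,"rz":0,"grip":1},{"dx":0,"dy":0,"dz":-0.05,"rx":0,"ry":0,"rz":0,"grip":1},{"dx":0,"dy":0,"dz":-0.1,"rx":0,"ry":0,"rz":0,"grip":1},{"dx":0,"dy":0,"dz":-0.1,"rx":0,"ry":0,"rz":0,"grip":1}]'
python3 - <<'E'
from h import *
c2,i2=snap('wrist','w11');st();cv2.imwrite('pics/w11.png',i2)
E
```

```text
clock: 38.98
eef_pos: [523.2, -173.2, 86.1]
tool_rot: [3.141, -0.003, -0.154]
force: [0.4, 0.2, -0.8]
width: 17.6
gripper_force: 58.8
clock: 39.6
eef_pos: [513.6, 28.8, 83.9]
clock: 40.22
eef_pos: [505.6, 228.2, 83.8]
clock: 40.85
eef_pos: [497.2, 399.7, 83.5]
clock: 41.48
eef_pos: [497.7, 394.9, 42.2]
tool_rot: [3.138, 0.003, -0.07]
force: [-0.3, 0.2, -0.4]
width: 17.8
gripper_force: 58.9
t 41.52 tcp [498.4 395.8  43.3] rpy [ 3.14e+00  1.00e-03 -6.90e-02] F [ 0.7  0.4 -0.3] w 17.9 gf 58.9
```

View pics/w11.png

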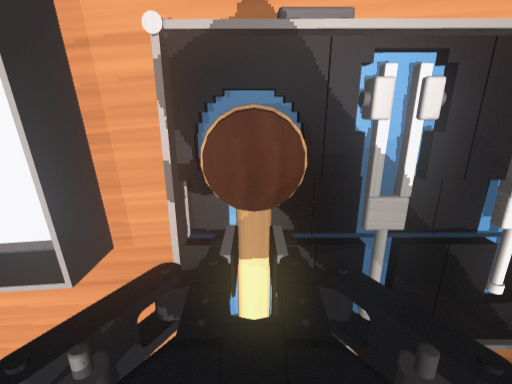

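The clapper's board (253,158) is over its round outline (250,140). I'll lower it.

```bash
python3 -m creep '[{"dx":0.002,"dy":0.001,"dz":-0.03,"rx":0,"ry":0,"rz":0,"grip":1},{"dx":0.002,"dy":0.001,"dz":-0.06,"rx":0,"ry":0,"rz":0,"grip":1},{"dx":0.002,"dy":0.001,"dz":-0.085,"rx":0,"ry":0,"rz":0,"grip":1},{"dx":0.002,"dy":0.001,"dz":-0.1,"rx":0,"ry":0,"rz":0,"grip":1},{"dx":0.002,"dy":0.001,"dz":-0.105,"rx":0,"ry":0,"rz":0,"grip":1}]'|head -4
python3 -m creep '[{"dx":0,"dy":0,"dz":-0.001,"rx":0,"ry":0,"rz":0,"grip":1},{"dx":0,"dy":0,"dz":-0.003,"rx":0,"ry":0,"rz":0,"grip":1},{"dx":0,"dy":0,"dz":-0.004,"rx":0,"ry":0,"rz":0,"grip":1},{"dx":0,"dy":0,"dz":-0.005,"rx":0,"ry":0,"rz":0,"grip":1},{"dx":0,"dy":0,"dz":-0.005,"rx":0,"ry":0,"rz":0,"grip":1}]'|head -4
```

```text
clock: 42.15
eef_pos: [499.3, 397.3, 1.5]
tool_rot: [3.141, 0.0, -0.068]
force: [0.3, 0.9, 0.0]
clock: 42.78
eef_pos: [499.5, 397.5, 0.1]
tool_rot: [-3.142, -0.0, -0.068]
force: [0.6, 1.3, -0.8]
```

```bash
python3 -m creep '[{"dx":0,"dy":0,"dz":-0.001,"rx":0,"ry":0,"rz":0,"grip":1},{"dx":0,"dy":0,"dz":-0.002,"rx":0,"ry":0,"rz":0,"grip":1},{"dx":0,"dy":0,"dz":-0.003,"rx":0,"ry":0,"rz":0,"grip":1},{"dx":0,"dy":0,"dz":-0.004,"rx":0,"ry":0,"rz":0,"grip":1},{"dx":0,"dy":0,"dz":-0.004,"rx":0,"ry":0,"rz":0,"grip":1}]'|head -4
```

```text
clock: 43.4
eef_pos: [499.5, 397.5, -0.9]
tool_rot: [-3.141, 0.0, -0.068]
force: [-1.0, -0.3, 5.3]
```

Contact is at the predicted height. I'll release, lift clear and back off for a final look.

```bash
python3 -m creep '[{"dx":0,"dy":0,"dz":0,"rx":0,"ry":0,"rz":0,"grip":0},{"dx":0,"dy":0,"dz":0,"rx":0,"ry":0,"rz":0,"grip":0},{"dx":0,"dy":0,"dz":0,"rx":0,"ry":0,"rz":0,"grip":0},{"dx":0,"dy":0,"dz":0,"rx":0,"ry":0,"rz":0,"grip":0},{"dx":0,"dy":0,"dz":0.02,"rx":0,"ry":0,"rz":0,"grip":0}]'|head -5
python3 -m creep '[{"dx":0,"dy":0,"dz":0.05,"rx":0,"ry":0,"rz":0,"grip":0},{"dx":0,"dy":0,"dz":0.15,"rx":0,"ry":0,"rz":0,"grip":0},{"dx":0,"dy":0,"dz":0.25,"rx":0,"ry":0,"rz":0,"grip":0},{"dx":-0.05,"dy":-0.12,"dz":0.37,"rx":0,"ry":0,"rz":0,"grip":0},{"dx":-0.1,"dy":-0.25,"dz":0.47,"rx":0,"ry":0,"rz":0,"grip":0}]' | head -3
python3 -m creep '[{"dx":0,"dy":0,"dz":0.05,"rx":0,"ry":0,"rz":0,"grip":0},{"dx":0,"dy":0,"dz":0.05,"rx":0,"ry":0,"rz":0,"grip":0},{"dx":0,"dy":0,"dz":0.05,"rx":0,"ry":0,"rz":0,"grip":0},{"dx":0,"dy":0,"dz":0.05,"rx":0,"ry":0,"rz":0,"grip":0},{"dx":0,"dy":0,"dz":0.05,"rx":0,"ry":0,"rz":0,"grip":0}]' | head -4
python3 - <<'E'
from h import *
c2,i2=snap('wrist','w12');c,s=snap('scene','s12');_,b=load('s3')
cv2.imwrite('pics/w12.png',np.vstack([cv2.resize(i2,(480,360)),cv2.resize(s[130:310,80:400],(480,240))]))
E
```

```text
clock: 44.02
eef_pos: [499.0, 397.1, 6.1]
tool_rot: [3.141, 0.001, -0.068]
force: [0.5, 0.1, 0.8]
width: 42.7
clock: 44.65
eef_pos: [463.9, 307.9, 189.0]
tool_rot: [-3.139, -0.003, -0.067]
clock: 45.28
eef_pos: [463.3, 308.2, 205.0]
tool_rot: [3.14, 0.001, -0.068]
force: [-0.2, -0.1, -0.5]
```

View pics/w12.png

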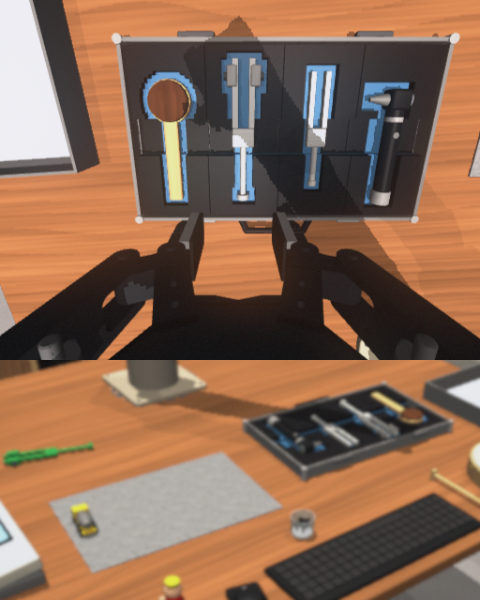

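All four lie in their own outlines: clapper (170,140), large fork (243,130), small fork (318,125) and otoscope (388,140). The truck, the pot and the green fork have not moved.

```bash
python3 -c "
from cell import ctrl
print(ctrl.finish_job())"
```

```text
the job is handed in; nothing more can be done
None
```

Job handed in at about 45 s: both tuning forks, the otoscope and the wooden clapper lie flat in their own cut-outs, and the truck, the pot and the green look-alike were left where they stood.

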